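# Tip one compartment of a sample organiser into a tray

## Robot

A 6-joint arm with a two-finger parallel gripper is mounted at the origin on a cart in front of the work surface, level with it; the furniture and walls round the work are solid. World frame = base frame: x ahead of the robot, y to its left, z up, the work surface at z = 0. Lengths are in m, angles in rad, forces in N, time in s.
With the tool pointing down it reaches from about 0.25 to 0.775 m from the base axis. Payload 4 kg.
Tool frame: the origin (TCP) lies at the very end of the fingers, on their centre line; the grasp point (between the pads) lies 19 mm behind it; z points along the fingers, y is the direction in which the jaws open and shut (so a half turn about z gives the same grasp; the last joint's range is limited). The gripper opens to 94 mm and grips with 3 to 60 N. Pads are 16 mm wide; open, the fingers measure 119 mm over their backs; the gripper's body (75 mm by 177 mm) begins 78 mm behind the grasp point.
Start: joints at [1.038, 0.087, 1.371, -0, 1.684, -0.103], TCP at [0.229, 0.5, 0.206] pointing down, gripper open.
Joint ranges: [-3.1, 3.1], [-0.76, 2.03], [0.27, 2.55], [-1.08, 4.22], [0.17, 2.65], [-2.57, 2.57]. Speed limits (rad/s): [2.79, 2.79, 3.14, 3.14, 3.14, 3.14].

## Interface

Orientations are given as [roll, pitch, yaw] about the fixed x, y, z axes, in that order (R = Rz(yaw) Ry(pitch) Rx(roll)).
In Python, from bench import robot, snapshot, calibration gives the robot as it stands. The module is installed in compiled form; this text tells all that it offers.
- The arm moves only by the tool servo_tool, never from a script. Its argument "series" is text: rows parted by semicolons, each of 5 numbers parted by spaces: the closure, from -1 (fully open) to 1 (shut), then the shift along the tool's x, y, z in cm, then the turn about the tool's z in rad. A call has 1 to 20 rows; each row is the pose to reach, as a shift and turn from the pose commanded when the call began, along the tool's axes at that moment; what a row does not reach only later rows make up. A row lasts 1/12 s, in which the tool goes at most 41.7 mm and 7.16 degrees, less where a joint would pass 70% of its speed; a pose out of reach is approached as far as the arm can. A call with a gripper value outside its range is refused whole. The fingers move at their own pace and stop on an object; the grip force is fixed at half the most. Time passes only in rows, so rows that repeat a pose let the fingers close. It gives the time, the measured TCP pose, the force and the opening at its end, in the units of the state.
- robot.get_obs(): the state, without advancing time (a new reading comes with each control period).
- snapshot(name): name is "scene" or "top"; returns (picture, depth): 400x640x3 uint8, red, green, blue; 400x640 float32, m along the optical axis (not along the pixel's ray), 0 where there is no reading.
- calibration(name): a dict with "fx", "fy", "cx", "cy" (pixels), "rvec" (rotation vector, rad) and "tvec" (3), from world to camera coordinates, as OpenCV has them. Camera axes: x right, y down, z forward; pixel columns grow to the right and rows downward; lengths in m; the calibration is good to about 2 mm. A picture is of the moment at which its call begins. calibration takes no time and is no camera call.
- robot.close_job(): hands the job in, once; it reports no verdict.
The state is a dict: "time": time; "joint_positions": joint angles; "qvel": joint speeds; "joint_torque": joint torques, N m; "tool_pos": TCP position; "ee_rot": TCP orientation; "wrist_force": force on the tool from outside, world axes, zero at the start; "wrist_torque": the same for the moment, N m; "width": finger opening in m.
Only numpy, scipy, OpenCV 4.12 (cv2) and the standard library are available. Lean on these libraries where they do the work, as an engineer would, in place of code of your own. Each camera call takes 0.05 s, during which the arm holds its last target. There are 200 camera calls.

## Task

One white reagent bottle was put away by mistake among the sample tubes in the four-compartment organiser. Pick the organiser up by its centre handle and tip it toward the bottle's own corner, low over the steel tray, so that the bottle alone slides gently into the tray and all three tubes stay in; then stand the organiser level on the free worktop and let go. Never touch the bottle or the tubes with the robot, and do not disturb the other things on the bench.

Things in the scene. Friction and masses are not known exactly. Their poses are not given: they have to be found in the camera images.
- organiser_handle (a point): Grip point of the organiser's centre handle, 100 mm above its feet: a vertical square post 24 x 24 mm, sides parallel to the organiser's x and y, free from 65 mm to its top at 120 mm above the feet; grip across either pair of sides. Axes as the organiser's.
- organiser: Grey plastic open tray 236 mm long (x), 180 mm wide (y), 52 mm high, walls 4 mm, inner floor 7 mm up; 0.24 to 0.39 kg plus contents. Origin: centre of its underside; x along the length (starts within 20 degrees of the robot's left), z up. A cross of two closed dividers makes four compartments of 112 x 84 mm centred at x = +-58, y = +-44 mm.
- exit_a (a point): Middle of the exit of the compartment at organiser x > 0, y > 0, at floor height (x 118, y 58 mm). Each end wall is closed only for y from -30 to +30 mm; beyond that, to the long side wall at 86 mm, it is open to the floor: one exit for each compartment, with a floor lip 7 mm past the end wall.
- exit_b (a point): The same for x > 0, y < 0. The plastic floor and walls are fairly slippery (friction 0.29 to 0.39): a lying bottle or tube slides out endwise once x slopes down about 17 to 25 degrees, and rolls sideways along y at a few degrees.
- exit_c (a point): The same for x < 0, y > 0. A tube that has rolled against the middle divider (y = 0) is held back by the closed part of the end wall; one further out can slide out of its exit.
- exit_d (a point): The same for x < 0, y < 0. It works well to slope the organiser sideways first (14 degrees, bottle's side down), wait a second, then lower the bottle's end (32 degrees or a little more).
- bottle_mid (a point): Middle of the white reagent bottle that is to come out: 50 mm diameter, 100 mm long with a narrower cap (32 mm) at its +z end, 85 g. It lies with its own z axis along the organiser's x, in any one of the four compartments. The point is on its axis, half-way along.
- tube_a_mid (a point): Middle of a clear sample tube with a teal screw cap (body 34 mm, cap 41 mm diameter, 94 mm long, 60 g), lying along the organiser's x in one of the other compartments; must stay in the organiser. The point is on its axis, half-way along.
- tube_b_mid (a point): Middle of a clear sample tube with a teal screw cap (body 34 mm, cap 41 mm diameter, 94 mm long, 60 g), lying along the organiser's x in one of the other compartments; must stay in the organiser. The point is on its axis, half-way along.
- tube_c_mid (a point): Middle of a clear sample tube with a teal screw cap (body 34 mm, cap 41 mm diameter, 94 mm long, 60 g), lying along the organiser's x in one of the other compartments; must stay in the organiser. The point is on its axis, half-way along.
- tote: Open square steel tray, fixed to the worktop: 170 x 170 mm outside, 50 mm high, walls 4 mm, rim bead to 53 mm. Origin: centre of its underside; x and y parallel to its sides.
- tape: Bystander: roll of brown tape lying flat, 84 mm diameter, 18 mm high. Origin: centre of the underside, as for all bystanders.
- jar: Bystander: small jar with an orange cap, 41 mm diameter, 53 mm high.
- mouse: Bystander: black computer mouse, 113 x 60 x 36 mm.
- beaker: Bystander: glass beaker, 88 mm wide, 100 mm high.
- tip_box: Bystander: closed pipette tip box, 90 x 116 x 66 mm.
- other_bottle: Bystander: another white reagent bottle, 50 mm diameter, 100 mm high, standing on the worktop at the left front; not the one meant.
There are look-alikes about, which are no part of the job. What is shaped like the part that bears tube_c_mid but red is not meant.

How it is judged:
On the way, in this order (a step that is already met when the one before it is completed fails the run):
1. the organiser is lifted clear of the worktop with the bottle and all three tubes in it (height (world z) of organiser_handle above 0.13 m and angle between organiser_handle's own z axis and vertical below 0.25 rad and x of tube_a_mid in the frame of organiser_handle between -0.105 and 0.105 m and y of tube_a_mid in the frame of organiser_handle between -0.085 and 0.085 m and z of tube_a_mid in the frame of organiser_handle between -0.1 and -0.055 m and x of tube_b_mid in the frame of organiser_handle between -0.105 and 0.105 m and y of tube_b_mid in the frame of organiser_handle between -0.085 and 0.085 m and z of tube_b_mid in the frame of organiser_handle between -0.1 and -0.055 m and x of tube_c_mid in the frame of organiser_handle between -0.105 and 0.105 m and y of tube_c_mid in the frame of organiser_handle between -0.085 and 0.085 m and z of tube_c_mid in the frame of organiser_handle between -0.1 and -0.055 m and x of bottle_mid in the frame of organiser_handle between -0.105 and 0.105 m and y of bottle_mid in the frame of organiser_handle between -0.085 and 0.085 m and z of bottle_mid in the frame of organiser_handle between -0.1 and -0.05 m), for 0.2 s.
2. the bottle has slid out into the steel tray while the organiser is held up, the three tubes still in it (x of bottle_mid in the frame of tote between -0.08 and 0.08 m and y of bottle_mid in the frame of tote between -0.08 and 0.08 m and z of bottle_mid in the frame of tote between 0.005 and 0.065 m and x of tube_a_mid in the frame of organiser_handle between -0.105 and 0.105 m and y of tube_a_mid in the frame of organiser_handle between -0.085 and 0.085 m and z of tube_a_mid in the frame of organiser_handle between -0.1 and -0.055 m and x of tube_b_mid in the frame of organiser_handle between -0.105 and 0.105 m and y of tube_b_mid in the frame of organiser_handle between -0.085 and 0.085 m and z of tube_b_mid in the frame of organiser_handle between -0.1 and -0.055 m and x of tube_c_mid in the frame of organiser_handle between -0.105 and 0.105 m and y of tube_c_mid in the frame of organiser_handle between -0.085 and 0.085 m and z of tube_c_mid in the frame of organiser_handle between -0.1 and -0.055 m and height (world z) of organiser_handle above 0.13 m), for 0.2 s.
At the end, for the whole second after the job is handed in: The bottle is inside the steel tray (its middle within 80 mm of the tray's centre along both sides of the tray and under 65 mm high), all three tubes are inside the organiser, and the organiser stands level (within 3 degrees) with its feet on the worktop (within 6 mm), everything at rest (x of bottle_mid in the frame of tote between -0.08 and 0.08 m and y of bottle_mid in the frame of tote between -0.08 and 0.08 m and z of bottle_mid in the frame of tote between 0.005 and 0.065 m and x of tube_a_mid in the frame of organiser_handle between -0.105 and 0.105 m and y of tube_a_mid in the frame of organiser_handle between -0.085 and 0.085 m and z of tube_a_mid in the frame of organiser_handle between -0.1 and -0.055 m and x of tube_b_mid in the frame of organiser_handle between -0.105 and 0.105 m and y of tube_b_mid in the frame of organiser_handle between -0.085 and 0.085 m and z of tube_b_mid in the frame of organiser_handle between -0.1 and -0.055 m and x of tube_c_mid in the frame of organiser_handle between -0.105 and 0.105 m and y of tube_c_mid in the frame of organiser_handle between -0.085 and 0.085 m and z of tube_c_mid in the frame of organiser_handle between -0.1 and -0.055 m and angle between organiser_handle's own z axis and vertical below 0.05 rad and height (world z) of organiser_handle between 0.094 and 0.106 m and linear speed of organiser below 0.02 m/s and linear speed of bottle below 0.03 m/s); the robot touches nothing.
It fails at once if the robot touches the bottle or a tube (contact force between any of the fingers, the arm and bottle above 0.5 N or contact force between any of the fingers, the arm and tube_a above 0.5 N or contact force between any of the fingers, the arm and tube_b above 0.5 N or contact force between any of the fingers, the arm and tube_c above 0.5 N).
It fails at once if the bottle is dropped or thrown (faster than 1.8 m/s) (linear speed of bottle above 1.8 m/s).
It fails at once if another thing on the bench is displaced by more than 30 mm (distance of any of tape, jar, mouse, beaker, tip_box, other_bottle from where it was at the start of the episode above 0.03 m).
It also fails if it takes over 72 s, if anything falls off the work surface, if the arm or the gripper's body presses on something with over 40 N, if the wrist force passes 120 N, or if a joint passes its speed limit or range.

## Working session

There is one attempt and no reset: what is moved stays moved. The work goes in short steps, Python scripts to look and compute and a tool call to move; the robot and the scene stay as the last step left them, time stands still between calls to the robot, and variables do not carry over. Pictures are saved under pics/ and viewed, about 8 in all and at most 12, crops included, and the job is handed in when it is done.

Besides the shell and the picture viewer there is one more tool, called after "Emit:" as name(argument=value, ...) on one line, values as JSON. servo_tool: Moves the arm, as the interface text tells. Its arguments: {"type":"object","properties":{"series":{"type":"string"}},"required":["series"]}

```bash
mkdir -p pics; ls; cat > h.py <<'E'
import numpy as np,cv2
from bench import robot,snapshot,calibration
def cam(n):
    c=calibration(n);R=cv2.Rodrigues(np.array(c['rvec'],float))[0];t=np.array(c['tvec'],float).ravel()
    return c,R,t
def cloud(n,d):
    c,R,t=cam(n);v,u=np.mgrid[:400,:640]
    P=np.stack([(u-c['cx'])/c['fx']*d,(v-c['cy'])/c['fy']*d,d],-1)
    W=(P-t)@R; W[d==0]=np.nan
    return W
def proj(n,p):
    c,R,t=cam(n);q=np.atleast_2d(p)@R.T+t
    return np.c_[c['fx']*q[:,0]/q[:,2]+c['cx'],c['fy']*q[:,1]/q[:,2]+c['cy']]
E
python3 - <<'E'
from h import *
print(robot.get_obs())
for n in("scene","top"):
    p,d=snapshot(n);np.savez(n+'0.npz',p=p,d=d)
    cv2.imwrite(f'pics/{n}0.png',p[...,::-1]);c,R,t=cam(n);print(n,c,-R.T@t)
a=np.vstack([cv2.imread('pics/top0.png')]);
E
```

```text
pics
{'time': 0.0, 'joint_positions': array([ 1.03793980e+00,  8.79608709e-02,  1.37225021e+00, -4.33811182e-06,
        1.68361046e+00, -1.03086241e-01]), 'qvel': array([-2.50363840e-03,  1.15694603e-04, -2.18102818e-05, -1.19880816e-03,
       -1.22407456e-03, -1.63086826e-03]), 'joint_torque': array([-4.22689970e-05, -3.40190077e+01, -3.02425575e+01,  7.16519728e-02,
        3.30269441e-02, -1.80573725e-04]), 'tool_pos': array([0.22887945, 0.49950397, 0.20430304]), 'ee_rot': array([-3.13937515e+00, -2.25072664e-04,  2.71182163e+00]), 'wrist_force': array([1.42821814, 1.54867213, 0.37874524]), 'wrist_torque': array([0.03336814, 0.00100913, 0.0056118 ]), 'width': 0.09384655378459028}
scene {'fx': 388.87697629775283, 'fy': 388.87697629775283, 'cx': 322.22753401331147, 'cy': 199.40906292465564, 'rvec': array([ 2.05065087, -0.71225772,  0.357181  ]), 'tvec': array([-0.28886334,  0.32639435,  1.03824387])} [-0.17905279 -0.73437648  0.83459985]
top {'fx': 421.0028520342821, 'fy': 421.0028520342821, 'cx': 319.23748804261686, 'cy': 193.26275665746803, 'rvec': array([ 2.13332285, -2.16859981,  0.16485633]), 'tvec': array([0.20649257, 0.51259942, 1.38840043])} [0.3119065  0.21282542 1.44584674]
```

View pics/top0.png

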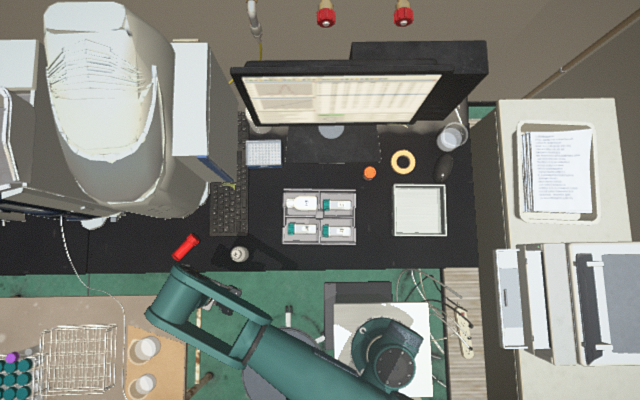

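View pics/scene0.png

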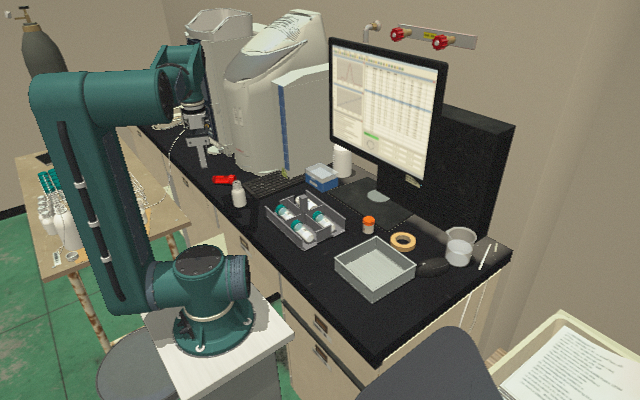

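Emit:
servo_tool(series="-1 0 0 -4 0; -1 0 0 -8 0; -1 0 0 -12 0; -1 0 0 -16 0; -1 0 0 -20 0; -1 0 0 -24 0; -1 0 0 -28 0; -1 0 0 -32 0;-1 0 0 -36 0;-1 0 0 -40 0;-1 0 0 -44 0;-1 0 0 -48 0;-1 0 0 -52 0;-1 0 0 -56 0;-1 0 0 -60 0")

```text
time: 1.35
tool_pos: [0.1756, 0.3844, 0.6347]
ee_rot: [-3.141, -0.003, 2.712]
wrist_force: [-0.1, -0.5, -1.0]
width: 0.0942
```

```bash
python3 - <<'E'
from h import *
print(robot.get_obs())
z=np.load('top0.npz');W=cloud('top',z['d'])
print(cv2.Rodrigues(np.eye(3))[0].T)
for n,(u,v) in dict(tote=(419,210),tape=(403,161),jar=(370,173),mouse=(446,165),beaker=(452,135),tipbox=(264,152),ob=(239,254),red=(186,246),org=(319,216),mon=(340,100),mach=(195,110),desk=(330,262)).items(): print(n,W[v,u].round(3))
m=(W[...,2]>.04)&(W[...,2]<.08)&(np.mgrid[:400,:640][1]>275)&(np.mgrid[:400,:640][1]<365)&(np.mgrid[:400,:640][0]>180)&(np.mgrid[:400,:640][0]<255)
P=W[m]; print(len(P)); print(cv2.minAreaRect(P[:,:2].astype(np.float32)))
m=(W[...,2]>.105)&(W[...,2]<.13)&(np.mgrid[:400,:640][1]>300)&(np.mgrid[:400,:640][1]<340)&(np.mgrid[:400,:640][0]>180)&(np.mgrid[:400,:640][0]<255)
print('post',W[m].mean(0),m.sum())
vv,uu=np.mgrid[:400,:640]
m=(W[...,2]>.04)&(W[...,2]<.065)&(uu>385)&(uu<455)&(vv>178)&(vv<242)
print('tote',cv2.minAreaRect(W[m][:,:2].astype(np.float32)))
c=z['p'][175:255,270:370][...,::-1];cv2.imwrite('pics/c1.png',cv2.resize(c,None,fx=7,fy=7,interpolation=cv2.INTER_CUBIC))
E
```

```text
{'time': 1.35, 'joint_positions': array([ 1.00502878,  0.21407461,  0.27458704,  0.00726184,  2.6536675 ,
       -0.12971423]), 'qvel': array([-0.0139032 , -0.08119972,  0.01056371, -0.00972315, -0.00275519,
       -0.02095941]), 'joint_torque': array([ 2.10489356e-02, -2.81380552e+01, -1.92525905e+01,  4.51562949e-02,
        3.91356577e-02,  1.47460098e-02]), 'tool_pos': array([0.17564451, 0.38441084, 0.63474929]), 'ee_rot': array([-3.14131413, -0.00347422,  2.71195205]), 'wrist_force': array([-0.10422859, -0.4516783 , -1.00517762]), 'wrist_torque': array([-0.00619584,  0.01687546, -0.02060579]), 'width': 0.0942008553313774}
[[0. 0. 0.]]
tote [ 0.457 -0.146  0.001]
tape [ 0.633 -0.1   -0.007]
jar [0.58  0.026 0.053]
mouse [ 0.607 -0.237  0.038]
beaker [ 0.707 -0.259  0.053]
tipbox [0.656 0.382 0.06 ]
ob [0.317 0.456 0.096]
red [0.346 0.643 0.035]
org [0.431 0.201 0.121]
mon [0.71  0.143 0.391]
mach [0.676 0.511 0.427]
desk [ 0.285  0.165 -0.002]
1234
((0.4369049370288849, 0.20054271817207336), (0.24225200712680817, 0.1841583251953125), 88.93423461914062)
post [0.43637258 0.2000129  0.11801111] 59
tote ((0.4540945589542389, -0.1371987760066986), (0.1762143224477768, 0.1741003543138504), 87.81269836425781)
```

View pics/c1.png

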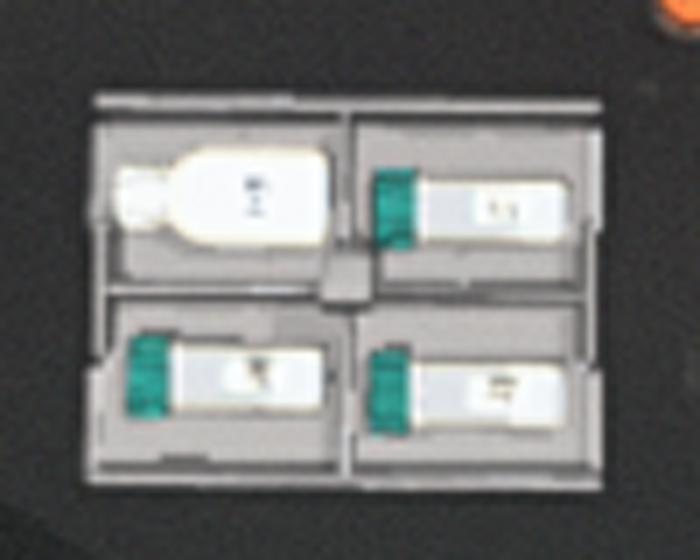

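Emit:
servo_tool(series="-1 0 0 4 0; -1 0 0 8 0; -1 0 0 12 0; -1 0 0 16 0; -1 0 0 20 0; -1 0 0 20 0;-1 0 0 20 0")

```text
time: 1.93
tool_pos: [0.1743, 0.3837, 0.427]
ee_rot: [-3.126, -0.006, 2.712]
wrist_force: [0.4, 0.8, 0.2]
width: 0.0938
```

```bash
python3 -c "
from h import *
o=robot.get_obs();print(o['joint_positions'],o['tool_pos'])"
```

```text
[ 1.00676349 -0.12065794  1.13332732  0.00403261  2.14545021 -0.13224343] [0.17432964 0.38367823 0.42702514]
```

Emit:
servo_tool(series="-1 0 0 2 -0.125; -1 0 0 4 -0.25; -1 0 0 6 -0.375; -1 0 0 8 -0.5; -1 0 0 10 -0.625; -1 0 0 12 -0.75;-1 0 0 14 -0.875;-1 0 0 14 -1;-1 0 0 14 -1.125;-1 0 0 14 -1.25;-1 0 0 14 -1.375;-1 0 0 14 -1.5;-1 0 0 14 -1.625;-1 0 0 14 -1.75;-1 0 0 14 -1.875;-1 0 0 14 -2;-1 0 0 14 -2.125;-1 0 0 14 -2.25;-1 0 0 14 -2.375")

```text
time: 3.52
tool_pos: [0.1754, 0.3861, 0.2965]
ee_rot: [3.14, 0.003, -1.19]
wrist_force: [0.3, -0.3, -0.3]
width: 0.0937
```

Emit:
servo_tool(series="-1 0 0 0 -0.125; -1 0 0 0 -0.25; -1 0 0 0 -0.375; -1 0 0 0 -0.5; -1 0 0 0 -0.625;-1 0 0 0 -0.75")

```text
time: 4.02
tool_pos: [0.06, 0.4176, 0.2888]
ee_rot: [-3.09, -0.066, -0.81]
wrist_force: [0.4, 0.1, -0.0]
width: 0.094
```

```bash
python3 -c "
from h import *
o=robot.get_obs();print(o['joint_positions'],o['tool_pos'])"
```

```text
[ 1.3632208  -0.19890859  1.48164442 -0.08708597  1.85238052 -2.56567024] [0.06004509 0.41759038 0.28878212]
```

```bash
cat > kin.py <<'E'
import numpy as np
from scipy.optimize import least_squares
from scipy.spatial.transform import Rotation as Ro
D=[([1.03793980,.0879608709,1.37225021,0,1.68361046,-.103086241],[.22887945,.49950397,.20430304],[-3.13937515,-.000225,2.71182163]),
([1.00502878,.21407461,.27458704,.00726184,2.6536675,-.12971423],[.17564451,.38441084,.63474929],[-3.14131413,-.00347422,2.71195205]),
([1.00676349,-.12065794,1.13332732,.00403261,2.14545021,-.13224343],[.17432964,.38367823,.42702514],[-3.126,-.006,2.712]),
([1.3632208,-.19890859,1.48164442,-.08708597,1.85238052,-2.56567024],[.06004509,.41759038,.28878212],[-3.09,-.066,-.81])]
def rz(a):c,s=np.cos(a),np.sin(a);return np.array([[c,-s,0],[s,c,0],[0,0,1.]])
def ry(a):c,s=np.cos(a),np.sin(a);return np.array([[c,0,s],[0,1.,0],[-s,0,c]])
def fk(q,k):
    h,a,L2,e,L3,L6,s4,s6,c6=k
    R=rz(q[0]);p=np.array([0,0,h])+R@[a,0,0]
    R=R@ry(q[1]);p=p+R@[0,0,L2]
    R=R@ry(q[2]);p=p+R@[e,0,L3]
    R=R@rz(s4*q[3])@ry(q[4]);p=p+R@[0,0,L6]
    return p,R@rz(s6*q[5]+c6)
def res(k):
    o=[]
    for q,p,r in D:
        P,R=fk(q,k);T=Ro.from_euler('xyz',r)
        o+=list(P-p)+list((Ro.from_matrix(R)*T.inv()).as_rotvec()*.2)
    return o
if __name__=='__main__':
    best=None
    for s4 in(1,-1):
     for s6 in(1,-1):
      for c in(-1.57,0,1.57,3.14):
        f=lambda k:res(list(k[:6])+[s4,s6,k[6]])
        s=least_squares(f,[.3,0,.4,0,.3,.25,c])
        if best is None or s.cost<best[0]:best=(s.cost,list(s.x[:6])+[s4,s6,s.x[6]],s.fun)
    print(best[0],np.round(best[1],4));print(np.round(best[2],4).reshape(4,6))
    np.save('k.npy',best[1])
E
python3 kin.py
```

```text
0.005105905552258689 [-4.5490e-01 -9.0000e-04  4.5500e-01  9.7100e-02  5.0040e-01 -2.4830e-01
  1.0000e+00  1.0000e+00  1.5709e+00]
[[ 0.0493 -0.0278  0.001   0.      0.     -0.    ]
 [ 0.0484 -0.0332 -0.0005 -0.      0.     -0.    ]
 [ 0.0532 -0.0256  0.0007 -0.0001 -0.0001 -0.    ]
 [ 0.0052 -0.0071 -0.0012  0.     -0.      0.0001]]
```

```bash
sed -i 's/h,a,L2,e,L3,L6,s4,s6,c6=k/h,a,L2,e,L3,L6,d,s4,s6,c6=k/; s/R@\[a,0,0\]/R@[a,d,0]/; s/k\[:6\]/k[:7]/; s/k\[6\]\])/k[7]])/; s/s.x\[:6\]/s.x[:7]/; s/s.x\[6\]\]/s.x[7]]/; s/.3,.25,c\]/.3,.25,.05,c]/' kin.py; python3 kin.py
```

```text
9.215283200938355e-09 [ 0.1526 -0.      0.449   0.1007  0.4998  0.3506  0.0566  1.      1.
  1.5709]
[[-0.      0.      0.      0.      0.     -0.    ]
 [ 0.     -0.     -0.     -0.      0.     -0.    ]
 [ 0.     -0.      0.     -0.0001 -0.0001 -0.    ]
 [ 0.     -0.     -0.      0.     -0.      0.0001]]
```

```bash
cat > sim.py <<'E'
from kin import *
K=np.load('k.npy')
LO=np.array([-3.1,-.76,.27,-1.08,.17,-2.57]);HI=np.array([3.1,2.03,2.55,4.22,2.65,2.57]);V=np.array([2.79,2.79,3.14,3.14,3.14,3.14])*.7/12
W=1.
def err(q,p,R):
    P,Q=fk(q,K);return np.r_[P-p,W*Ro.from_matrix(Q@R.T).as_rotvec()]
def solve(q,p,R,lim=True):
    lo,hi=(np.maximum(LO,q-V),np.minimum(HI,q+V)) if lim else (LO,HI)
    return least_squares(lambda x:err(x,p,R),np.clip(q,lo+1e-6,hi-1e-6),bounds=(lo,hi),xtol=1e-10,ftol=1e-10).x
def call(q,rows):
    p0,R0=fk(q,K)
    for x,y,z,t in rows:
        P,Q=fk(q,K);pt=p0+R0@np.array([x,y,z])/100;Rt=R0@rz(t)
        dp=pt-P;n=np.linalg.norm(dp);dp*=min(1,.0417/max(n,1e-9))
        dr=Ro.from_matrix(Rt@Q.T).as_rotvec();m=np.linalg.norm(dr);dr*=min(1,.125/max(m,1e-9))
        q=solve(q,P+dp,Ro.from_rotvec(dr).as_matrix()@Q)
    return q
def show(q,s=''):
    p,R=fk(q,K);print(s,'q',q.round(3),'p',p.round(3),'toolz',R[:,2].round(3),'tilt',np.degrees(np.arccos(-R[2,2])).round(1),'az',np.degrees(np.arctan2(p[1],p[0])).round(0))
E
python3 - <<'E'
import sim;from sim import *
for w in(.3,.5,1,2):
    sim.W=w
    q=solve(np.array([1,-.1,1.4,0,1.9,-2.4]),np.array([.1754,.3861,.2965]),Ro.from_euler('xyz',[3.14,.003,-1.19]).as_matrix(),False)
    q2=call(q,[(0,0,0,-.125*i) for i in range(1,7)]);show(q2,w);print(Ro.from_matrix(fk(q2,K)[1]).as_euler('xyz').round(3))
q=np.array(D[0][0]);
for w in(.3,.5,1,2):
    sim.W=w;q2=call(q,[(0,0,-4*i,0) for i in range(1,16)]);show(q2,w)
print(D[3][0],D[1][0])
E
```

```text
0.3 q [ 1.197 -0.199  1.48  -0.168  1.842 -2.57 ] p [0.155 0.395 0.293] toolz [ 0.156 -0.045 -0.987] tilt 9.3 az 69.0
[-3.035 -0.123 -0.999]
0.5 q [ 1.296 -0.199  1.484 -0.126  1.846 -2.57 ] p [0.101 0.41  0.289] toolz [ 0.119 -0.025 -0.993] tilt 7.0 az 76.0
[-3.066 -0.095 -0.885]
1 q [ 1.54  -0.209  1.482 -0.032  1.867 -2.57 ] p [-0.033  0.416  0.292] toolz [ 0.03   0.001 -1.   ] tilt 1.7 az 95.0
[-3.123 -0.024 -0.612]
2 q [ 1.655 -0.219  1.482 -0.004  1.876 -2.57 ] p [-0.09   0.404  0.296] toolz [ 0.004  0.003 -1.   ] tilt 0.3 az 102.0
[-3.137e+00 -2.000e-03 -4.890e-01]
0.3 q [ 1.017  0.261  0.27   0.019  2.524 -0.108] p [0.204 0.445 0.617] toolz [ 0.036  0.079 -0.996] tilt 5.0 az 65.0
0.5 q [ 1.021  0.28   0.27   0.007  2.564 -0.114] p [0.202 0.44  0.607] toolz [ 0.011  0.025 -1.   ] tilt 1.6 az 65.0
1 q [ 1.023e+00  2.870e-01  2.700e-01  2.000e-03  2.580e+00 -1.170e-01] p [0.201 0.438 0.604] toolz [ 0.002  0.005 -1.   ] tilt 0.3 az 65.0
2 q [ 1.023  0.289  0.27   0.     2.583 -0.118] p [0.201 0.438 0.603] toolz [-0. -0. -1.] tilt 0.0 az 65.0
[1.3632208, -0.19890859, 1.48164442, -0.08708597, 1.85238052, -2.56567024] [1.00502878, 0.21407461, 0.27458704, 0.00726184, 2.6536675, -0.12971423]
```

```bash
python3 - <<'E'
import sim;from sim import *
sim.W=.6
def start(r,az,z,j6):
    # tool down, pick yaw so that j6 ~ value
    a=np.radians(az)
    q=np.array([a-.1,.1,1.4,0,1.6,j6])
    p=np.array([r*np.cos(a),r*np.sin(a),z])
    for _ in range(30):
        R=fk(np.r_[q[:5],j6],K)[1]; x=R[:,0]*[1,1,0];x/=np.linalg.norm(x);zz=np.array([0,0,-1.]);R=np.c_[x,np.cross(zz,x),zz]
        q=solve(q,p,R,False)
    return q
def world(q,d): # world shift cm -> tool
    return fk(q,K)[1].T@np.array(d)
def rep(q,f,n,s):
    for i in range(n):
        q=call(q,[f(q)])
    p,R=fk(q,K);a=np.arctan2(p[1],p[0]);z=R[:,2]
    print(s,n,'tilt',np.degrees(np.arccos(-z[2])).round(1),'rad %.2f tan %.2f'%(z[0]*np.cos(a)+z[1]*np.sin(a),-z[0]*np.sin(a)+z[1]*np.cos(a)),'p',p.round(3),'q',q.round(2));return q
for az in(0,):
  for r,z in((.7,.3),(.5,.5),(.4,.3),(.28,.3)):
    q=start(r,az,z,0);print('start',q.round(2))
    u=lambda q:np.r_[np.cos(np.arctan2(*fk(q,K)[0][1::-1])),np.sin(np.arctan2(*fk(q,K)[0][1::-1])),0]
    for nm,d in(('out',1),('in',-1)):
        for n in (10,25): rep(q,lambda q:(*world(q,4.1*d*u(q)),0),n,nm)
    rep(q,lambda q:(*world(q,[0,0,4.1]),0),20,'up')
    for j6,t in((2.56,.125),(-2.56,-.125)):
        q=start(r,az,z,j6)
        for n in(5,10): rep(q,lambda q:(0,0,0,t),n,'yaw%g'%t)
        # yaw with pos hold toward p0
        p0=fk(q,K)[0]
        def f(q):
            d=world(q,(p0-fk(q,K)[0])*100);d*=min(1,4.1/max(1e-9,np.linalg.norm(d)));return (*d,t)
        for n in (10,20):rep(q,f,n,'yawhold%g'%t)
E
```

```text
start [-0.08  0.45  0.73  0.    1.96  0.  ]
out 10 tilt 11.2 rad 0.19 tan 0.00 p [ 0.918 -0.     0.198] q [-0.07  0.89  0.27  0.01  1.79  0.02]
out 25 tilt 35.2 rad 0.58 tan 0.00 p [ 1.115 -0.     0.065] q [-0.06  1.11  0.27  0.04  1.15  0.01]
in 10 tilt 0.0 rad -0.00 tan -0.00 p [0.29 0.   0.3 ] q [-0.2  -0.5   1.67 -0.    1.97 -0.12]
in 25 tilt 16.1 rad -0.16 tan -0.23 p [ 0.005 -0.008  0.463] q [-0.65 -0.76  1.45 -0.37  2.65 -0.88]
up 20 tilt 18.6 rad 0.32 tan -0.00 p [ 0.439 -0.     0.696] q [-0.17  0.1   0.27  0.09  2.45 -0.02]
yaw0.125 5 tilt 2.7 rad 0.01 tan 0.05 p [ 0.652 -0.174  0.292] q [-0.37  0.38  0.85  0.05  1.91  2.57]
yaw0.125 10 tilt 7.0 rad 0.01 tan 0.12 p [ 0.55  -0.323  0.269] q [-0.69  0.28  1.02  0.13  1.84  2.57]
yawhold0.125 10 tilt 11.2 rad 0.06 tan 0.19 p [ 0.636 -0.141  0.267] q [-0.41  0.28  1.04  0.2   1.8   2.57]
yawhold0.125 20 tilt 35.5 rad 0.21 tan 0.54 p [ 0.546 -0.176  0.173] q [-0.78  0.09  1.56  0.62  1.56  2.57]
yaw-0.125 5 tilt 2.0 rad -0.00 tan -0.03 p [0.682 0.179 0.293] q [ 0.19  0.46  0.73 -0.04  1.94 -2.57]
yaw-0.125 10 tilt 4.8 rad -0.00 t
[... 3751 characters left out ...]
3  -0.15   0.292] q [-1.37 -0.7   1.79  0.14  2.13  2.57]
yawhold0.125 10 tilt 17.4 rad 0.09 tan 0.29 p [ 0.169 -0.082  0.292] q [-1.32 -0.76  1.84  0.32  2.21  2.57]
yawhold0.125 20 tilt 31.9 rad 0.08 tan 0.52 p [ 0.06  -0.051  0.318] q [-2.31 -0.76  1.86  0.12  2.59  2.57]
yaw-0.125 5 tilt 4.6 rad -0.03 tan -0.08 p [0.266 0.126 0.296] q [ 0.34 -0.47  1.66 -0.08  1.97 -2.57]
yaw-0.125 10 tilt 9.0 rad -0.08 tan -0.14 p [0.186 0.235 0.285] q [ 0.87 -0.41  1.65 -0.15  1.97 -2.57]
yawhold-0.125 10 tilt 18.0 rad -0.08 tan -0.30 p [0.199 0.134 0.276] q [ 0.77 -0.52  1.76 -0.32  2.02 -2.57]
yawhold-0.125 20 tilt 31.4 rad -0.25 tan -0.46 p [0.024 0.076 0.247] q [ 1.78 -0.68  1.96 -0.38  2.3  -2.57]
```

```bash
cat >> sim.py <<'E'
def start(r,az,z,j6):
    a=np.radians(az);q=np.array([a-.1,.1,1.4,0,1.6,j6]);p=np.array([r*np.cos(a),r*np.sin(a),z])
    for _ in range(30):
        R=fk(np.r_[q[:5],j6],K)[1]; x=R[:,0]*[1,1,0];x/=np.linalg.norm(x);zz=np.array([0,0,-1.]);R=np.c_[x,np.cross(zz,x),zz]
        q=solve(q,p,R,False)
    return q
def hold(q,p0,t,n,bias=(0,0,0),verbose=0,stop=99):
    for i in range(n):
        p,R=fk(q,K);d=R.T@((np.array(p0)-p)*100+bias);d*=min(1,4.1/max(1e-9,np.linalg.norm(d)))
        q=call(q,[(*d,t)])
        if verbose:info(q,i)
        if tilt(q)>stop:break
    return q
def tilt(q):return np.degrees(np.arccos(-fk(q,K)[1][2,2]))
def info(q,s=''):
    p,R=fk(q,K);g=R.T@[0,0,-1];dh=-R[:2,2]
    print(s,'tilt %.1f downhill_world %.0f  downhill_in_tool %.0f'%(tilt(q),np.degrees(np.arctan2(dh[1],dh[0])),np.degrees(np.arctan2(g[1],g[0]))),'p',p.round(3),'q',q.round(2))
E
python3 - <<'E'
import sim;from sim import *
sim.W=.6
for r,z in((.4,.5),(.5,.5),(.6,.5),(.5,.6),(.5,.42),(.7,.45),(.4,.3),(.5,.25)):
    q=start(r,0,z,-2.56);p0=fk(q,K)[0];print(r,z)
    q=hold(q,p0,-.125,8);info(q,8);q=hold(q,p0,-.125,8);info(q,16)
E
```

```text
0.4 0.5
8 tilt 0.5 downhill_world 112  downhill_in_tool 145 p [0.353 0.182 0.498] q [ 0.34 -0.11  0.97 -0.01  2.28 -2.57]
16 tilt 3.1 downhill_world 136  downhill_in_tool 148 p [0.196 0.287 0.486] q [ 0.86 -0.22  1.09 -0.07  2.28 -2.57]
0.5 0.5
8 tilt 11.8 downhill_world -62  downhill_in_tool -43 p [0.509 0.134 0.567] q [ 0.03  0.37  0.27  0.34  2.56 -2.57]
16 tilt 37.7 downhill_world -57  downhill_in_tool -16 p [0.45  0.13  0.617] q [-0.19  0.4   0.27  1.22  2.65 -2.57]
0.6 0.5
8 tilt 21.0 downhill_world -76  downhill_in_tool -30 p [0.579 0.087 0.533] q [-0.15  0.46  0.27  0.57  2.48 -2.57]
16 tilt 45.7 downhill_world -66  downhill_in_tool -14 p [0.525 0.077 0.585] q [-0.33  0.51  0.27  1.3   2.56 -2.57]
0.5 0.6
8 tilt 24.2 downhill_world -78  downhill_in_tool -21 p [0.469 0.057 0.618] q [-0.28  0.32  0.27  0.8   2.62 -2.57]
16 tilt 50.0 downhill_world -64  downhill_in_tool -0 p [0.436 0.033 0.65 ] q [-0.45  0.43  0.27  1.67  2.65 -2.57]
0.5 0.42
8 tilt 4.7 downhill_world 107  downhill_in_tool 144 p [0.461 0.169 0.405] q [ 0.29  0.01  1.06 -0.09  2.07 -2.57]
16 tilt 13.7 downhill_world 123  downhill_in_tool 151 p [0.34  0.273 0.359] q [ 0.73 -0.11  1.29 -0.26  2.   -2.57]
0.7 0.45
8 tilt 16.3 downhill_world -87  downhill_in_tool -26 p [0.67  0.098 0.462] q [-0.08  0.56  0.27  0.39  2.32 -2.57]
16 tilt 35.7 downhill_world -78  downhill_in_tool -19 p [0.623 0.131 0.519] q [-0.19  0.55  0.27  0.89  2.38 -2.57]
0.4 0.3
8 tilt 15.0 downhill_world 103  downhill_in_tool 156 p [0.354 0.138 0.274] q [ 0.45 -0.25  1.57 -0.27  1.87 -2.57]
16 tilt 30.7 downhill_world 117  downhill_in_tool 173 p [0.235 0.193 0.214] q [ 1.01 -0.28  1.79 -0.48  1.89 -2.57]
0.5 0.25
8 tilt 17.2 downhill_world 102  downhill_in_tool 153 p [0.465 0.122 0.218] q [ 0.35 -0.03  1.5  -0.3   1.71 -2.57]
16 tilt 37.1 downhill_world 114  downhill_in_tool 168 p [0.391 0.163 0.142] q [ 0.74 -0.02  1.76 -0.61  1.64 -2.57]
```

```bash
cat >> sim.py <<'E'
def to(q,p,clear=0):
    "tool shift cm from q's pose to world p"
    P,R=fk(q,K);return (R.T@(np.array(p)-P)*100).round(1)
def now():
    from bench import robot
    return robot.get_obs()['joint_positions']
E
sed -i 's/^W=1\./W=.6/' sim.py
python3 - <<'E'
from sim import *
q=now();info(q)
t=to(q,[.43,.24,.60]);print(t)
n=11
q=call(q,[(*(t*i/n),.15) for i in range(1,n+1)]);info(q)
for i in range(8):
    q=call(q,[(0,0,0,-.125)]);info(q,i)
E
```

```text
tilt 4.8 downhill_world 172  downhill_in_tool 142 p [0.06  0.418 0.289] q [ 1.36 -0.2   1.48 -0.09  1.85 -2.57]
[ 40.3 -16.  -27.7]
 tilt 5.2 downhill_world 172  downhill_in_tool 131 p [0.117 0.378 0.467] q [ 1.21 -0.16  1.09 -0.11  2.19 -2.57]
0 tilt 5.6 downhill_world 172  downhill_in_tool 136 p [0.085 0.387 0.463] q [ 1.3  -0.16  1.09 -0.12  2.19 -2.57]
1 tilt 6.0 downhill_world 173  downhill_in_tool 140 p [0.052 0.394 0.459] q [ 1.39 -0.15  1.1  -0.13  2.19 -2.57]
2 tilt 6.4 downhill_world 174  downhill_in_tool 144 p [0.018 0.398 0.454] q [ 1.48 -0.15  1.11 -0.14  2.18 -2.57]
3 tilt 6.8 downhill_world 175  downhill_in_tool 148 p [-0.016  0.399  0.449] q [ 1.57 -0.15  1.11 -0.14  2.18 -2.57]
4 tilt 7.1 downhill_world 176  downhill_in_tool 152 p [-0.05   0.396  0.444] q [ 1.66 -0.14  1.12 -0.15  2.18 -2.57]
5 tilt 7.5 downhill_world 178  downhill_in_tool 155 p [-0.083  0.391  0.439] q [ 1.75 -0.14  1.13 -0.16  2.17 -2.57]
6 tilt 7.9 downhill_world 179  downhill_in_tool 158 p [-0.116  0.383  0.434] q [ 1.84 -0.14  1.14 -0.16  2.17 -2.57]
7 tilt 8.2 downhill_world -179  downhill_in_tool 162 p [-0.148  0.371  0.428] q [ 1.93 -0.14  1.15 -0.16  2.17 -2.57]
```

```bash
python3 - <<'E'
from sim import *
q=now()
for tgt in ([.07,.495,.6],[.07,.55,.55],[.05,.55,.6]):
    t=to(q,tgt);print(t);n=9
    q2=call(q,[(*(t*i/n),.1) for i in range(1,n+1)]);info(q2)
    for i in range(6):
        q2=hold(q2,tgt,-.125,1);info(q2,i)
E
```

```text
[ -2.9  -7.7 -31. ]
 tilt 4.8 downhill_world 175  downhill_in_tool 133 p [0.07  0.491 0.592] q [ 1.38  0.29  0.3  -0.15  2.54 -2.55]
0 tilt 3.4 downhill_world -177  downhill_in_tool 130 p [0.045 0.496 0.591] q [ 1.41  0.29  0.3  -0.1   2.53 -2.57]
1 tilt 1.1 downhill_world -135  downhill_in_tool 92 p [0.029 0.499 0.595] q [ 1.41  0.31  0.27 -0.02  2.55 -2.57]
2 tilt 2.6 downhill_world -27  downhill_in_tool -12 p [0.021 0.498 0.597] q [ 1.38  0.3   0.27  0.08  2.56 -2.57]
3 tilt 5.7 downhill_world -15  downhill_in_tool -22 p [0.015 0.496 0.6  ] q [ 1.36  0.3   0.27  0.18  2.56 -2.57]
4 tilt 8.9 downhill_world -10  downhill_in_tool -23 p [0.009 0.493 0.603] q [ 1.33  0.3   0.27  0.29  2.57 -2.57]
5 tilt 12.1 downhill_world -6  downhill_in_tool -23 p [0.004 0.489 0.607] q [ 1.29  0.3   0.27  0.39  2.58 -2.57]
[ -7.2 -11.2 -26.1]
 tilt 4.8 downhill_world 174  downhill_in_tool 134 p [0.069 0.548 0.546] q [ 1.4   0.35  0.34 -0.13  2.44 -2.51]
0 tilt 4.0 downhill_world 178  downhill_in_tool 136 p [0.053 0.551 0.545] q [ 1.42  0.35  0.35 -0.11  2.44 -2.57]
1 tilt 2.2 downhill_world -171  dow
[... 658 characters left out ...]
.5  -2.49]
0 tilt 4.6 downhill_world -163  downhill_in_tool 117 p [0.039 0.536 0.574] q [ 1.44  0.35  0.27 -0.12  2.49 -2.57]
1 tilt 3.5 downhill_world -133  downhill_in_tool 92 p [0.015 0.54  0.576] q [ 1.46  0.34  0.27 -0.06  2.48 -2.57]
2 tilt 3.5 downhill_world -86  downhill_in_tool 47 p [0.002 0.541 0.579] q [ 1.45  0.34  0.27  0.02  2.47 -2.57]
3 tilt 5.2 downhill_world -53  downhill_in_tool 18 p [-0.008  0.54   0.583] q [ 1.44  0.33  0.27  0.1   2.47 -2.57]
4 tilt 7.5 downhill_world -37  downhill_in_tool 4 p [-0.017  0.539  0.587] q [ 1.42  0.33  0.27  0.19  2.47 -2.57]
5 tilt 10.1 downhill_world -28  downhill_in_tool -2 p [-0.025  0.536  0.591] q [ 1.4   0.32  0.27  0.27  2.48 -2.57]
```

Good: try the undo in reality, first option.

Emit:
servo_tool(series="-1 -0.4 -1 -4 0.1; -1 -0.8 -2 -8 0.1; -1 -1.2 -3 -12 0.1; -1 -1.6 -4 -16 0.1; -1 -2 -5 -20 0.1; -1 -2.3 -6 -24 0.1; -1 -2.6 -7 -28 0.1; -1 -2.9 -7.7 -30.5 0.1; -1 -2.9 -7.7 -30.5 0.1")

```text
time: 4.77
tool_pos: [0.0717, 0.4954, 0.5882]
ee_rot: [-3.094, -0.069, -0.912]
wrist_force: [-0.7, 0.2, 0.4]
width: 0.0941
```

Emit:
servo_tool(series="-1 0 0 0 -0.125")

```text
time: 4.85
tool_pos: [0.048, 0.5001, 0.5795]
ee_rot: [-3.108, -0.047, -0.825]
wrist_force: [-0.4, 1.7, -1.1]
width: 0.0942
```

Emit:
servo_tool(series="-1 0 0 0 -0.125")

```text
time: 4.93
tool_pos: [0.0153, 0.5008, 0.5775]
ee_rot: [-3.124, -0.021, -0.737]
wrist_force: [0.0, 0.2, -0.3]
width: 0.0943
```

```bash
python3 - <<'E'
from sim import *
q=now();info(q);q2=q
for i in range(3):q2=call(q2,[(0,0,0,-.125)]);info(q2,i)
E
```

```text
tilt 1.6 downhill_world 178  downhill_in_tool 139 p [0.015 0.501 0.577] q [ 1.45  0.27  0.36 -0.05  2.5  -2.57]
0 tilt 0.1 downhill_world -55  downhill_in_tool 17 p [-0.015  0.503  0.578] q [ 1.49  0.28  0.35  0.    2.51 -2.57]
1 tilt 1.8 downhill_world 5  downhill_in_tool -38 p [-0.045  0.507  0.584] q [ 1.52  0.32  0.29  0.06  2.54 -2.57]
2 tilt 3.7 downhill_world 6  downhill_in_tool -34 p [-0.073  0.505  0.586] q [ 1.56  0.32  0.27  0.12  2.55 -2.57]
```

Emit:
servo_tool(series="-1 0 0 0 -0.125; -1 0 0 0 -0.1")

```text
time: 5.1
tool_pos: [-0.0133, 0.5013, 0.5795]
ee_rot: [-3.135, 0.001, -0.664]
wrist_force: [0.7, -0.2, 0.4]
width: 0.0943
```

```bash
python3 - <<'E'
from sim import *
q=now();info(q)
t=to(q,[.4365,.200,.25]);print(t)
p,R=fk(q,K);print('toolx az',np.arctan2(R[1,0],R[0,0]), q[5])
# org yaw from post/side: long axis
from h import *
z=np.load('top0.npz');Wc=cloud('top',z['d']);vv,uu=np.mgrid[:400,:640]
m=(Wc[...,2]>.045)&(Wc[...,2]<.06)&(uu>275)&(uu<365)&(vv>180)&(vv<255)
P=Wc[m][:,:2];b=cv2.boxPoints(cv2.minAreaRect(P.astype(np.float32)));print(b)
def s(q2,rows):return call(q2,rows)
rows=[(*(t*min(i,18)/18),.125*i) for i in range(1,21)];q2=call(q,rows);info(q2)
E
```

```text
tilt 0.4 downhill_world -120  downhill_in_tool 82 p [-0.013  0.501  0.58 ] q [ 1.49  0.27  0.36 -0.01  2.51 -2.57]
[54.  -3.8 32.9]
toolx az -0.6644427605664961 -2.5657285757999366
[[0.34258878 0.08115035]
 [0.5267152  0.07772499]
 [0.5312211  0.31993508]
 [0.34709466 0.32336044]]
 tilt 0.4 downhill_world -120  downhill_in_tool -62 p [0.436 0.2   0.25 ] q [ 0.31 -0.08  1.45  0.    1.77 -1.24]
```

Emit:
servo_tool(series="-1 3 -0.2 1.8 0.125; -1 6 -0.4 3.6 0.25; -1 9 -0.6 5.5 0.375; -1 12 -0.8 7.3 0.5; -1 15 -1.1 9.1 0.625; -1 18 -1.3 11 0.75; -1 21 -1.5 12.8 0.875; -1 24 -1.7 14.6 1; -1 27 -1.9 16.5 1.125; -1 30 -2.1 18.3 1.25; -1 33 -2.3 20 1.375; -1 36 -2.5 22 1.5; -1 39 -2.7 23.8 1.625; -1 42 -3 25.6 1.75; -1 45 -3.2 27.4 1.875; -1 48 -3.4 29.2 2; -1 51 -3.6 31 2.125; -1 54 -3.8 32.9 2.25; -1 54 -3.8 32.9 2.375; -1 54 -3.8 32.9 2.5")

```text
time: 6.77
tool_pos: [0.4399, 0.1935, 0.2502]
ee_rot: [3.14, 0.004, 3.101]
wrist_force: [-0.3, 0.0, -0.1]
width: 0.094
```

Emit:
servo_tool(series="-1 0 0 0 0.125; -1 0 0 0 0.25; -1 0 0 0 0.375; -1 0 0 0 0.5; -1 0 0 0 0.625; -1 0 0 0 0.75; -1 0 0 0 0.875; -1 0 0 0 1; -1 0 0 0 1.125; -1 0 0 0 1.25; -1 0 0 0 1.375; -1 0 0 0 1.5; -1 0 0 0 1.625; -1 0 0 0 1.75; -1 0 0 0 1.875; -1 0 0 0 2; -1 0 0 0 2.125; -1 0 0 0 2.25; -1 0 0 0 2.375; -1 0 0 0 2.5")

```text
time: 8.43
tool_pos: [0.4396, 0.195, 0.2527]
ee_rot: [3.139, -0.009, 0.604]
wrist_force: [0.2, 0.0, -0.1]
width: 0.0941
```

Emit:
servo_tool(series="-1 0 0 0 0.125; -1 0 0 0 0.25; -1 0 0 0 0.375; -1 0 0 0 0.5; -1 0 0 0 0.637; -1 0 0 0 0.637; -1 0 0 0 0.637")

```text
time: 9.02
tool_pos: [0.4391, 0.1951, 0.2521]
ee_rot: [-3.138, -0.008, -0.024]
wrist_force: [0.0, 0.1, 0.1]
width: 0.0939
```

```bash
python3 - <<'E'
from sim import *
from h import *
q=now();info(q)
p,R=fk(q,K);print('toolx az',np.arctan2(R[1,0],R[0,0]))
print(to(q,[.4365,.2,.081]))
z=np.load('scene0.npz');Wc=cloud('scene',z['d'])
u,v=proj('scene',[.436,.2,.12])[0].round().astype(int);print(u,v)
# post from scene camera
s=Wc[v-25:v+25,u-30:u+30].reshape(-1,3);s=s[(s[:,2]>.075)&(s[:,2]<.125)];print(len(s),s.min(0),s.max(0),np.median(s,0))
E
```

```text
tilt 0.5 downhill_world -158  downhill_in_tool 157 p [0.439 0.195 0.252] q [ 0.3  -0.08  1.45  0.    1.77  1.89]
toolx az -0.024285627091719643
[-0.4 -0.4 17.1]
302 196
118 [0.42692322 0.18619745 0.07521215] [0.45057021 0.21348145 0.122074  ] [0.43513342 0.19230438 0.10364723]
```

Emit:
servo_tool(series="-1 -0.2 -0.5 4 0; -1 -0.2 -0.5 8 0; -1 -0.2 -0.5 12 0; -1 -0.2 -0.5 15 0; -1 -0.2 -0.5 17 0; -1 -0.2 -0.5 17 0; -1 -0.2 -0.5 17 0; 1 -0.2 -0.5 17 0; 1 -0.2 -0.5 17 0; 1 -0.2 -0.5 17 0; 1 -0.2 -0.5 17 0; 1 -0.2 -0.5 17 0; 1 -0.2 -0.5 17 0; 1 -0.2 -0.5 17 0; 1 -0.2 -0.5 17 0; 1 -0.2 -0.5 17 0; 1 -0.2 -0.5 17 0")

```text
time: 10.43
tool_pos: [0.4368, 0.2008, 0.0806]
ee_rot: [-3.139, -0.005, -0.026]
wrist_force: [0.5, 0.3, -0.4]
width: 0.0308
```

```bash
python3 - <<'E'
from sim import *
from h import *
info(now())
p,d=snapshot('top');cv2.imwrite('pics/g.png',cv2.resize(p[150:280,240:470][...,::-1],None,fx=3,fy=3))
# plan: accumulation sim
q=now()
for az,r,z in((-30,.5,.6),(-40,.5,.6),(-30,.55,.57)):
    a=np.radians(az);q=start(r,az,z,-2.56);p0=fk(q,K)[0];print(az,r,z)
    q=hold(q,p0,-.125,14,stop=33);info(q)
E
```

```text
tilt 0.3 downhill_world -151  downhill_in_tool 149 p [0.437 0.201 0.081] q [ 0.31 -0.01  1.72  0.    1.42  1.91]
-30 0.5 0.6
 tilt 34.0 downhill_world -102  downhill_in_tool -14 p [ 0.418 -0.183  0.631] q [-0.89  0.35  0.27  1.14  2.64 -2.57]
-40 0.5 0.6
 tilt 34.0 downhill_world -112  downhill_in_tool -14 p [ 0.38  -0.253  0.631] q [-1.07  0.35  0.27  1.14  2.64 -2.57]
-30 0.55 0.57
 tilt 35.9 downhill_world -103  downhill_in_tool -15 p [ 0.46  -0.189  0.61 ] q [-0.85  0.4   0.27  1.11  2.58 -2.57]
```

View pics/g.png

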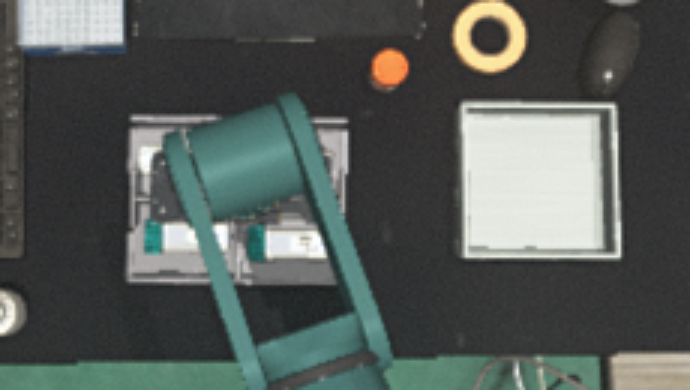

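Emit:
servo_tool(series="1 0 0 0 0; 1 0 0 0 0; 1 0 0 0 0; 1 0 0 0 0; 1 0 0 0 0; 1 0 0 0 0; 1 0 0 -0.3 0; 1 0 0 -1 0; 1 0 0 -2 0; 1 0 0 -3.2 0; 1 0 0 -4.5 0; 1 0 0 -6 0; 1 0 0 -7.5 0; 1 0 0 -9 0; 1 0 0 -10.5 0; 1 0 0 -12 0; 1 0 0 -13.2 0; 1 0 0 -14 0; 1 0 0 -14.5 0; 1 0 0 -14.5 0")

```text
time: 12.15
tool_pos: [0.4366, 0.2005, 0.2271]
ee_rot: [-3.138, -0.007, -0.026]
wrist_force: [0.1, -0.1, -5.3]
width: 0.0238
```

```bash
python3 - <<'E'
from sim import *
q=now();info(q)
a=np.radians(-30)
p0=np.array([.5*np.cos(a),.5*np.sin(a),.6]);t=to(q,p0);print(t)
n=32
def rows(k,N,t,th):return [(*(t*i/N),th*i/N) for i in range(1,N+1)]
p1=(fk(q,K)[0]+p0)/2
q2=call(q,rows(0,20,t*.5,-2.0));info(q2);t2=to(q2,p0);print(t2)
q3=call(q2,rows(0,16,t2,-1.5));info(q3)
q4=q3
for i in range(13):q4=hold(q4,p0,-.125,1,verbose=1)
E
```

```text
tilt 0.5 downhill_world -155  downhill_in_tool 153 p [0.437 0.2   0.227] q [ 0.31 -0.08  1.49  0.    1.72  1.91]
[  1.1  44.9 -37.5]
 tilt 0.5 downhill_world -155  downhill_in_tool -92 p [ 0.435 -0.025  0.414] q [-0.19 -0.12  1.16  0.01  2.09 -0.59]
[-20.6  -8.9 -18.7]
 tilt 0.6 downhill_world -168  downhill_in_tool 7 p [ 0.43  -0.248  0.595] q [-0.64  0.3   0.27  0.01  2.56 -2.54]
0 tilt 1.9 downhill_world -141  downhill_in_tool -15 p [ 0.441 -0.231  0.595] q [-0.62  0.3   0.27  0.06  2.56 -2.57]
0 tilt 4.3 downhill_world -129  downhill_in_tool -22 p [ 0.449 -0.215  0.598] q [-0.61  0.3   0.27  0.14  2.56 -2.57]
0 tilt 7.4 downhill_world -124  downhill_in_tool -24 p [ 0.45  -0.207  0.601] q [-0.64  0.3   0.27  0.24  2.57 -2.57]
0 tilt 10.6 downhill_world -120  downhill_in_tool -24 p [ 0.449 -0.201  0.604] q [-0.67  0.3   0.27  0.35  2.57 -2.57]
0 tilt 13.9 downhill_world -118  downhill_in_tool -23 p [ 0.448 -0.196  0.608] q [-0.7   0.3   0.27  0.45  2.58 -2.57]
0 tilt 17.2 downhill_world -115  downhill_in_tool -22 p [ 0.445 -0.192  0.612] q [-0.73  0.3   0.27  0.56  2.59 -2.57]
0 tilt 20.4 downhill_world -113  downhill_in_tool -20 p [ 0.442 -0.188  0.616] q [-0.77  0.31  0.27  0.68  2.59 -2.57]
0 tilt 23.7 downhill_world -111  downhill_in_tool -19 p [ 0.437 -0.185  0.621] q [-0.8   0.31  0.27  0.79  2.6  -2.57]
0 tilt 27.0 downhill_world -109  downhill_in_tool -17 p [ 0.432 -0.184  0.625] q [-0.83  0.32  0.27  0.9   2.61 -2.57]
0 tilt 30.3 downhill_world -107  downhill_in_tool -15 p [ 0.427 -0.183  0.63 ] q [-0.86  0.33  0.27  1.01  2.62 -2.57]
0 tilt 33.5 downhill_world -105  downhill_in_tool -13 p [ 0.421 -0.182  0.634] q [-0.89  0.34  0.27  1.13  2.63 -2.57]
0 tilt 36.7 downhill_world -103  downhill_in_tool -11 p [ 0.414 -0.183  0.638] q [-0.92  0.36  0.27  1.24  2.63 -2.57]
0 tilt 39.8 downhill_world -101  downhill_in_tool -8 p [ 0.408 -0.184  0.642] q [-0.94  0.37  0.27  1.34  2.64 -2.57]
```

```bash
cat > plan.py <<'E'
from sim import *
TOTE=np.array([.454,-.137])
LIP=np.array([.058,-.125,.074])
def rows(N,t,th):return [(*(np.array(t)*i/N),th*i/N) for i in range(1,N+1)]
def lip(q):p,R=fk(q,K);return p+R@LIP
def corners(q):
    p,R=fk(q,K);return {k:(p+R@np.array([-y,-x,.081])).round(3) for k,(x,y) in dict(pp=(.118,.09),pm=(.118,-.09),mp=(-.118,.09),mm=(-.118,-.09)).items()}
def drop_p(R,th,inset=.0,zl=.085):
    "TCP for drop with orientation R@rz(th): lip at near wall, aimed at tote centre"
    Rt=R@rz(th);x=-Rt[:,1];u=x[:2]/np.linalg.norm(x[:2])
    lipxy=TOTE-u*(.081-inset)
    return np.r_[lipxy,zl]-Rt@LIP,Rt
if __name__=='__main__':
    q=now();a=np.radians(-30);p0=np.array([.5*np.cos(a),.5*np.sin(a),.6])
    q=call(q,rows(20,to(q,p0)*.5,-2.0));q=call(q,rows(16,to(q,p0),-1.5));q=hold(q,p0,-.125,20,stop=33);info(q,'tilted')
    R=fk(q,K)[1];g=R.T@[0,0,-1];ang=np.degrees(np.arctan2(g[1],g[0]));th=np.radians(ang+70)
    pd,Rt=drop_p(R,th,.02);print('turn',th,'drop tcp',pd)
    q=call(q,rows(3,[0,0,0],.25));info(q,'turn.25')
    above=pd+[0,.03,.08]
    t=to(q,above);q=call(q,rows(18,t,0));q=call(q,rows(6,to(q,above),0));info(q,'above')
    q=call(q,rows(5,to(q,pd),0));info(q,'low');print(corners(q),lip(q))
    k=q
    q=call(q,rows(10,[0,0,0],th-.25));info(q,'drop');print(corners(q),lip(q))
    q=call(q,rows(10,[0,0,0],-(th-.25)))
    for tgt in ([.45,.1,.25],[.5,.0,.25],[.5,.15,.22],[.45,0.1,.2]):
        q2=call(q,rows(10,to(q,tgt),0));q2=call(q2,rows(6,to(q2,tgt),0));info(q2,'leave')
        for i in range(14):q2=hold(q2,tgt,-.125,1)
        info(q2,'un14');
        for i in range(6):q2=hold(q2,tgt,-.125,1);info(q2)
E
python3 plan.py
```

```text
tilted tilt 33.5 downhill_world -105  downhill_in_tool -13 p [ 0.421 -0.182  0.634] q [-0.89  0.34  0.27  1.13  2.63 -2.57]
turn 0.9976848132065839 drop tcp [ 0.47482819 -0.00855411  0.22251252]
turn.25 tilt 33.5 downhill_world -105  downhill_in_tool -27 p [ 0.421 -0.182  0.634] q [-0.89  0.34  0.27  1.13  2.63 -2.32]
above tilt 31.2 downhill_world -104  downhill_in_tool -33 p [0.485 0.051 0.321] q [-0.4  -0.12  1.45  0.56  1.86 -2.57]
low tilt 29.6 downhill_world -104  downhill_in_tool -36 p [0.492 0.047 0.261] q [-0.38 -0.1   1.54  0.52  1.75 -2.57]
{'pp': array([0.647, 0.052, 0.192]), 'pm': array([ 0.514, -0.045,  0.12 ]), 'mp': array([0.491, 0.216, 0.26 ]), 'mm': array([0.358, 0.118, 0.188])} [ 0.5411147  -0.03588633  0.13695293]
drop tilt 29.6 downhill_world -104  downhill_in_tool -79 p [0.492 0.047 0.261] q [-0.38 -0.1   1.54  0.52  1.75 -1.82]
{'pp': array([ 0.589, -0.025,  0.142]), 'pm': array([ 0.411, -0.011,  0.124]), 'mp': array([0.594, 0.182, 0.256]), 'mm': array([0.415, 0.195, 0.238])} [ 0.44151864 -0.02307629  0.13012731]
leave tilt 29.6 downhill_world -104  downhill_in
[... 2930 characters left out ...]
.3   1.45 -2.57]
 tilt 22.5 downhill_world 152  downhill_in_tool 127 p [0.377 0.227 0.171] q [ 0.7  -0.26  1.82 -0.37  1.44 -2.57]
 tilt 25.4 downhill_world 149  downhill_in_tool 133 p [0.369 0.227 0.162] q [ 0.76 -0.26  1.84 -0.43  1.44 -2.57]
 tilt 28.4 downhill_world 148  downhill_in_tool 139 p [0.363 0.227 0.153] q [ 0.81 -0.25  1.87 -0.49  1.43 -2.57]
 tilt 31.4 downhill_world 147  downhill_in_tool 144 p [0.356 0.226 0.144] q [ 0.87 -0.24  1.9  -0.55  1.43 -2.57]
 tilt 34.4 downhill_world 146  downhill_in_tool 149 p [0.35  0.224 0.134] q [ 0.92 -0.23  1.93 -0.61  1.43 -2.57]
 tilt 37.4 downhill_world 145  downhill_in_tool 153 p [0.345 0.222 0.123] q [ 0.96 -0.21  1.97 -0.66  1.42 -2.57]
```

```bash
cat > p2.py <<'E'
from plan import *
for az,r,z,st,dps in((-15,.5,.6,34,70),(-22,.5,.6,36,70),(-15,.55,.58,36,70)):
    print('=====',az,r,z)
    q=now();a=np.radians(az);p0=np.array([r*np.cos(a),r*np.sin(a),z])
    q=call(q,rows(20,to(q,p0)*.5,-2.0));q=call(q,rows(16,to(q,p0),-1.6));info(q,'pre');q=hold(q,p0,-.125,20,stop=st);info(q,'tilted')
    q=call(q,rows(3,[0,0,0],.3));info(q,'turn')
    for dz in(.25,.08,.0):
        R=fk(q,K)[1];g=R.T@[0,0,-1];ang=np.degrees(np.arctan2(g[1],g[0]));th=np.radians(ang+dps)
        pd,Rt=drop_p(R,th,.02);tg=pd+[0,.2*dz,dz]
        q=call(q,rows(9,to(q,tg),0));info(q,'desc');print(th,corners(q))
    for i in range(2):
        R=fk(q,K)[1];pd,Rt=drop_p(R,th,.02);q=call(q,rows(8,to(q,pd),th if i==0 else 0));info(q,'drop')
    print(corners(q),lip(q))
E
python3 p2.py
```

```text
===== -15 0.5 0.6
pre tilt 0.6 downhill_world -165  downhill_in_tool 10 p [ 0.48  -0.129  0.595] q [-0.38  0.3   0.27  0.01  2.56 -2.37]
tilted tilt 35.6 downhill_world -89  downhill_in_tool -11 p [ 0.449 -0.068  0.637] q [-0.65  0.35  0.27  1.2   2.63 -2.57]
turn tilt 35.6 downhill_world -89  downhill_in_tool -28 p [ 0.449 -0.068  0.637] q [-0.65  0.35  0.27  1.2   2.63 -2.27]
desc tilt 35.7 downhill_world -87  downhill_in_tool -31 p [0.449 0.059 0.509] q [-0.43  0.01  0.97  0.78  2.3  -2.57]
0.7264749584164248 {'pp': array([0.594, 0.125, 0.452]), 'pm': array([ 0.505, -0.004,  0.363]), 'mp': array([0.388, 0.216, 0.524]), 'mm': array([0.3  , 0.088, 0.435])}
desc tilt 35.4 downhill_world -87  downhill_in_tool -35 p [0.468 0.1   0.435] q [-0.33 -0.02  1.15  0.69  2.14 -2.57]
0.6724263112718072 {'pp': array([0.613, 0.161, 0.373]), 'pm': array([0.517, 0.035, 0.287]), 'mp': array([0.413, 0.26 , 0.451]), 'mm': array([0.317, 0.134, 0.366])}
desc tilt 34.5 downhill_world -86  downhill_in_tool -39 p [0.471 0.125 0.365] q [-0.27 -0.04  1.31  0.63  2.01 -2.57]
0.6104338805109512 {'pp': array([0
[... 3182 characters left out ...]
.8 downhill_world -91  downhill_in_tool -37 p [0.479 0.115 0.353] q [-0.29 -0.06  1.35  0.63  1.96 -2.57]
0.6429761475312918 {'pp': array([0.628, 0.161, 0.287]), 'pm': array([0.519, 0.044, 0.205]), 'mp': array([0.441, 0.279, 0.368]), 'mm': array([0.332, 0.162, 0.285])}
drop tilt 34.8 downhill_world -91  downhill_in_tool -73 p [ 0.455 -0.01   0.224] q [-0.55 -0.01  1.56  0.54  1.89 -2.3 ]
drop tilt 34.8 downhill_world -91  downhill_in_tool -73 p [ 0.579 -0.046  0.201] q [-0.49  0.28  1.28  0.55  1.85 -2.26]
{'pp': array([ 0.698, -0.073,  0.085]), 'pm': array([ 0.525, -0.113,  0.055]), 'mp': array([0.633, 0.113, 0.214]), 'mm': array([0.46 , 0.074, 0.185])} [ 0.55755714 -0.11537471  0.06258446]
```

```bash
python3 - <<'E'
from plan import *
q=now();a=np.radians(-18);p0=np.array([.5*np.cos(a),.5*np.sin(a),.595]);print(p0)
t=to(q,p0);print(t)
q=call(q,rows(20,t*.5,-2.0));t2=to(q,p0);print(t2);q=call(q,rows(16,t2,-1.6));info(q)
E
```

```text
[ 0.47552826 -0.1545085   0.595     ]
[  5.1  35.3 -36.9]
[-17.1  -5.  -18.4]
 tilt 0.5 downhill_world -159  downhill_in_tool 3 p [ 0.475 -0.155  0.593] q [-0.43  0.31  0.27  0.01  2.56 -2.43]
```

Emit:
servo_tool(series="1 0.1 0.5 -0.5 -0.05; 1 0.2 1.3 -1.3 -0.13; 1 0.3 2.2 -2.3 -0.23; 1 0.4 3.2 -3.3 -0.33; 1 0.6 4.2 -4.3 -0.44; 1 0.7 5.2 -5.4 -0.55; 1 0.9 6.2 -6.5 -0.66; 1 1.1 7.2 -7.6 -0.77; 1 1.2 8.2 -8.6 -0.88; 1 1.3 9.2 -9.6 -0.99; 1 1.5 10.2 -10.6 -1.1; 1 1.6 11.2 -11.7 -1.21; 1 1.8 12.2 -12.8 -1.32; 1 1.9 13.2 -13.8 -1.43; 1 2.1 14.2 -14.8 -1.54; 1 2.2 15.2 -15.9 -1.65; 1 2.4 16.2 -16.9 -1.75; 1 2.5 16.9 -17.7 -1.85; 1 2.6 17.4 -18.2 -1.93; 1 2.6 17.6 -18.4 -2")

```text
time: 13.82
tool_pos: [0.4569, 0.0224, 0.4092]
ee_rot: [3.136, -0.0, 1.977]
wrist_force: [-0.0, 0.7, -5.3]
width: 0.0239
```

Emit:
servo_tool(series="1 -0.5 -0.2 -0.6 -0.08; 1 -1.3 -0.4 -1.4 -0.18; 1 -2.3 -0.7 -2.5 -0.28; 1 -3.4 -1 -3.7 -0.38; 1 -4.6 -1.3 -5 -0.48; 1 -5.8 -1.7 -6.3 -0.58; 1 -7 -2 -7.6 -0.68; 1 -8.2 -2.4 -8.9 -0.78; 1 -9.4 -2.7 -10.2 -0.88; 1 -10.6 -3.1 -11.5 -0.98; 1 -11.8 -3.4 -12.8 -1.08; 1 -13 -3.8 -14 -1.18; 1 -14.2 -4.2 -15.3 -1.28; 1 -15.4 -4.5 -16.5 -1.38; 1 -16.3 -4.8 -17.5 -1.46; 1 -16.9 -5 -18.1 -1.53; 1 -17.1 -5 -18.4 -1.58; 1 -17.1 -5 -18.4 -1.6; 1 -17.1 -5 -18.4 -1.6")

```text
time: 15.4
tool_pos: [0.4766, -0.1544, 0.5907]
ee_rot: [3.14, 0.005, -2.71]
wrist_force: [-0.1, 0.5, -5.7]
width: 0.0235
```

```bash
python3 - <<'E'
from plan import *
from h import *
q=now();info(q)
p,d=snapshot('top');cv2.imwrite('pics/t1.png',cv2.resize(p[100:330,230:470][...,::-1],None,fx=2.5,fy=2.5))
p0=[.475,-.155,.595];q2=q
for i in range(12):
    P,R=fk(q2,K);t=to(q2,p0);t=t*min(1,4.1/max(1e-9,np.linalg.norm(t)));print(t.round(1));q2=call(q2,[(*t,-.125)]);info(q2,i)
E
```

```text
tilt 0.3 downhill_world -141  downhill_in_tool -15 p [ 0.477 -0.154  0.591] q [-0.43  0.31  0.28  0.01  2.55 -2.43]
[ 0.2  0.  -0.4]
0 tilt 0.3 downhill_world -148  downhill_in_tool -0 p [ 0.474 -0.155  0.593] q [-0.43  0.31  0.27  0.01  2.56 -2.55]
[-0.1 -0.1 -0.2]
1 tilt 1.9 downhill_world -118  downhill_in_tool -25 p [ 0.482 -0.131  0.593] q [-0.4   0.31  0.27  0.06  2.56 -2.57]
[ 2.  -1.4 -0.3]
2 tilt 4.6 downhill_world -112  downhill_in_tool -27 p [ 0.484 -0.116  0.596] q [-0.41  0.31  0.27  0.15  2.56 -2.57]
[ 3.3 -2.3 -0.2]
3 tilt 7.7 downhill_world -108  downhill_in_tool -28 p [ 0.483 -0.109  0.599] q [-0.43  0.3   0.27  0.25  2.57 -2.57]
[ 3.3 -2.4 -0.3]
4 tilt 11.0 downhill_world -105  downhill_in_tool -27 p [ 0.482 -0.104  0.602] q [-0.46  0.3   0.27  0.36  2.58 -2.57]
[ 3.4 -2.3 -0.2]
5 tilt 14.3 downhill_world -103  downhill_in_tool -26 p [ 0.479 -0.099  0.605] q [-0.49  0.31  0.27  0.47  2.58 -2.57]
[ 3.4 -2.3 -0.2]
6 tilt 17.6 downhill_world -101  downhill_in_tool -24 p [ 0.476 -0.096  0.609] q [-0.53  0.31  0.27  0.58  2.59 -2.57]
[ 3.4 -2.3 -0.3]
7 tilt 20.9 downhill_world -99  downhill_in_tool -22 p [ 0.471 -0.093  0.614] q [-0.56  0.31  0.27  0.69  2.6  -2.57]
[ 3.4 -2.3 -0.3]
8 tilt 24.2 downhill_world -97  downhill_in_tool -20 p [ 0.466 -0.092  0.618] q [-0.59  0.32  0.27  0.8   2.61 -2.57]
[ 3.4 -2.3 -0.2]
9 tilt 27.5 downhill_world -95  downhill_in_tool -18 p [ 0.461 -0.091  0.623] q [-0.62  0.33  0.27  0.92  2.62 -2.57]
[ 3.4 -2.3 -0.2]
10 tilt 30.8 downhill_world -93  downhill_in_tool -16 p [ 0.455 -0.091  0.627] q [-0.65  0.34  0.27  1.03  2.63 -2.57]
[ 3.4 -2.3 -0.3]
11 tilt 34.0 downhill_world -91  downhill_in_tool -14 p [ 0.449 -0.093  0.631] q [-0.68  0.35  0.27  1.14  2.64 -2.57]
```

View pics/t1.png

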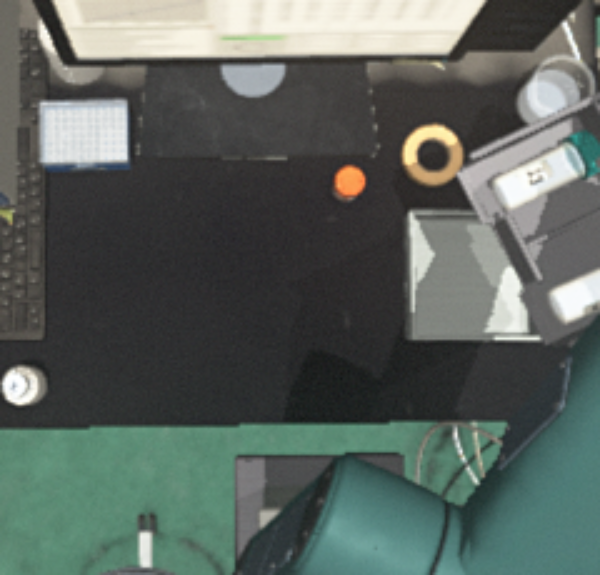

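Emit:
servo_tool(series="1 0 0 0 -0.1")

```text
time: 15.53
tool_pos: [0.4759, -0.1536, 0.5918]
ee_rot: [-3.141, 0.007, -2.608]
wrist_force: [0.6, 0.0, -5.4]
width: 0.0237
```

Emit:
servo_tool(series="1 1 -0.7 -0.3 -0.125")

```text
time: 15.62
tool_pos: [0.479, -0.1411, 0.593]
ee_rot: [3.128, 0.031, -2.518]
wrist_force: [0.6, -1.1, -7.0]
width: 0.0236
```

Emit:
servo_tool(series="1 2 -1.4 -0.3 -0.125")

```text
time: 15.7
tool_pos: [0.4813, -0.1242, 0.5959]
ee_rot: [3.103, 0.074, -2.448]
wrist_force: [1.3, -0.1, -5.4]
width: 0.0238
```

Emit:
servo_tool(series="1 3 -2 -0.3 -0.125")

```text
time: 15.78
tool_pos: [0.48, -0.1137, 0.6]
ee_rot: [3.078, 0.123, -2.383]
wrist_force: [-0.6, 0.2, -7.1]
width: 0.0237
```

Emit:
servo_tool(series="1 3.3 -2.3 -0.3 -0.125")

```text
time: 15.87
tool_pos: [0.4774, -0.1075, 0.6041]
ee_rot: [3.055, 0.175, -2.324]
wrist_force: [0.5, -0.7, -5.8]
width: 0.024
```

```bash
python3 - <<'E'
from plan import *
q=now();info(q);p0=[.475,-.155,.595]
for i in range(3):
    q=hold(q,p0,-.125,1,verbose=1)
E
```

```text
tilt 11.2 downhill_world -107  downhill_in_tool -26 p [ 0.477 -0.108  0.604] q [-0.48  0.3   0.27  0.36  2.58 -2.56]
0 tilt 14.3 downhill_world -104  downhill_in_tool -25 p [ 0.479 -0.105  0.606] q [-0.51  0.31  0.27  0.47  2.58 -2.57]
0 tilt 17.6 downhill_world -102  downhill_in_tool -23 p [ 0.476 -0.101  0.609] q [-0.54  0.31  0.27  0.58  2.59 -2.57]
0 tilt 20.9 downhill_world -100  downhill_in_tool -22 p [ 0.472 -0.098  0.613] q [-0.57  0.31  0.27  0.69  2.6  -2.57]
```

Emit:
servo_tool(series="1 3.3 -2.3 -0.3 -0.125")

```text
time: 15.95
tool_pos: [0.4745, -0.1028, 0.608]
ee_rot: [3.033, 0.228, -2.266]
wrist_force: [0.5, -0.4, -5.9]
width: 0.0237
```

Emit:
servo_tool(series="1 3.3 -2.3 -0.3 -0.125")

```text
time: 16.03
tool_pos: [0.471, -0.0988, 0.6122]
ee_rot: [3.015, 0.284, -2.207]
wrist_force: [0.4, 0.1, -5.1]
width: 0.0238
```

Emit:
servo_tool(series="1 0 0 0 0; 1 0 0 0 0; 1 0 0 0 0; 1 0 0 0 0; 1 0 0 0 0; 1 0 0 0 0")

```text
time: 16.53
tool_pos: [0.4718, -0.0997, 0.6111]
ee_rot: [3.014, 0.281, -2.21]
wrist_force: [-0.9, -0.3, -6.4]
width: 0.0239
```

```bash
python3 - <<'E'
from plan import *
from h import *
q=now();info(q)
p,d=snapshot('top');p2,_=snapshot('scene')
u=proj('scene',fk(q,K)[0])[0];v=proj('top',fk(q,K)[0])[0];print(u,v)
c=lambda im,c,s:cv2.resize(im[max(0,int(c[1])-80):int(c[1])+100,max(0,int(c[0])-100):int(c[0])+100][...,::-1],(400,360))
cv2.imwrite('pics/t2.png',np.hstack([c(p,v,2),c(p2,u,2)]))
E
```

```text
tilt 17.6 downhill_world -102  downhill_in_tool -24 p [ 0.472 -0.1    0.611] q [-0.54  0.3   0.27  0.58  2.59 -2.57]
[381.14808688  62.73570455] [468.93137975 171.78864118]
```

View pics/t2.png

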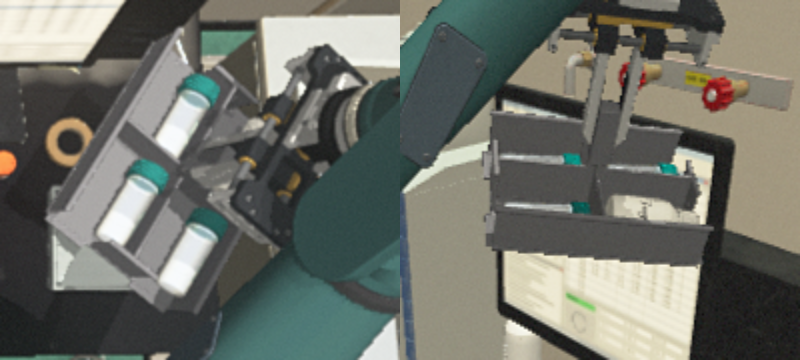

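Emit:
servo_tool(series="1 3.3 -2.3 -0.3 -0.125")

```text
time: 16.72
tool_pos: [0.4677, -0.0953, 0.6161]
ee_rot: [3.001, 0.34, -2.146]
wrist_force: [-0.3, -0.0, -5.7]
width: 0.0239
```

Emit:
servo_tool(series="1 3.3 -2.3 -0.3 -0.125")

```text
time: 16.8
tool_pos: [0.4624, -0.0935, 0.6207]
ee_rot: [2.989, 0.4, -2.082]
wrist_force: [0.7, 0.7, -5.4]
width: 0.0238
```

Emit:
servo_tool(series="1 3.3 -2.3 -0.3 -0.125")

```text
time: 16.88
tool_pos: [0.457, -0.0929, 0.6252]
ee_rot: [2.982, 0.46, -2.018]
wrist_force: [0.3, -0.1, -5.9]
width: 0.0238
```

Emit:
servo_tool(series="1 3.3 -2.3 -0.3 -0.125")

```text
time: 16.97
tool_pos: [0.4511, -0.0931, 0.6297]
ee_rot: [2.981, 0.52, -1.951]
wrist_force: [0.8, 1.1, -5.5]
width: 0.0239
```

Emit:
servo_tool(series="1 3.3 -2.3 -0.3 -0.125")

```text
time: 17.05
tool_pos: [0.4447, -0.0942, 0.6341]
ee_rot: [2.985, 0.581, -1.879]
wrist_force: [0.2, -0.7, -6.4]
width: 0.024
```

Emit:
servo_tool(series="1 0 0 0 0.1; 1 0 0 0 0.2")

```text
time: 17.22
tool_pos: [0.4457, -0.0956, 0.6326]
ee_rot: [2.856, 0.533, -2.122]
wrist_force: [1.0, -0.8, -5.6]
width: 0.0239
```

```bash
cat > p3.py <<'E'
from plan import *
q=now();info(q);R=fk(q,K)[1];g=R.T@[0,0,-1];ang=np.degrees(np.arctan2(g[1],g[0]));th=np.radians(ang+72)
pd,Rt=drop_p(R,th,.02);print('th',th,'pd',pd)
for mid in ([.45,-.08,.34],[.45,-.06,.32],[.46,-.1,.36]):
    t=to(q,mid);q1=call(q,rows(20,t,0));info(q1,'mid %s'%t);print(corners(q1))
    t=to(q1,pd);q2=call(q1,rows(9,t,th));info(q2,'drop %s'%t);print(corners(q2),lip(q2))
E
python3 p3.py
```

```text
tilt 34.3 downhill_world -92  downhill_in_tool -25 p [ 0.446 -0.096  0.633] q [-0.69  0.35  0.28  1.15  2.63 -2.36]
th 0.8118724633467728 pd [ 0.4518036  -0.00876781  0.22320467]
mid [13.5 -6.9 25.1] tilt 34.9 downhill_world -90  downhill_in_tool -29 p [ 0.525 -0.05   0.539] q [-0.54  0.3   0.57  0.84  2.43 -2.57]
{'pp': array([0.671, 0.015, 0.485]), 'pm': array([ 0.585, -0.114,  0.395]), 'mp': array([0.464, 0.108, 0.551]), 'mm': array([ 0.378, -0.022,  0.461])}
drop [16.4 -0.8 28.3] tilt 34.9 downhill_world -90  downhill_in_tool -76 p [ 0.452 -0.009  0.223] q [-0.55 -0.01  1.56  0.54  1.89 -2.28]
{'pp': array([ 0.569, -0.037,  0.104]), 'pm': array([ 0.395, -0.076,  0.078]), 'mp': array([0.508, 0.15 , 0.235]), 'mm': array([0.334, 0.111, 0.209])} [ 0.42755975 -0.07839953  0.08491044]
mid [13.1 -6.6 27.8] tilt 34.7 downhill_world -90  downhill_in_tool -29 p [ 0.524 -0.017  0.529] q [-0.49  0.25  0.66  0.81  2.38 -2.57]
{'pp': array([0.67 , 0.047, 0.475]), 'pm': array([ 0.583, -0.083,  0.385]), 'mp': array([0.464, 0.14 , 0.54 ]), 'mm': array([0.377, 0.011, 0.451])}
drop [18.1 -1.9 25.7]
[... 223 characters left out ...]
0.234]), 'mm': array([0.335, 0.112, 0.209])} [ 0.42701189 -0.07812054  0.08473999]
mid [13.5 -8.  22.3] tilt 34.9 downhill_world -89  downhill_in_tool -29 p [ 0.532 -0.083  0.543] q [-0.58  0.37  0.47  0.88  2.48 -2.57]
{'pp': array([ 0.678, -0.018,  0.489]), 'pm': array([ 0.592, -0.148,  0.399]), 'mp': array([0.47 , 0.074, 0.554]), 'mm': array([ 0.385, -0.057,  0.464])}
drop [14.4  1.1 30.5] tilt 34.9 downhill_world -89  downhill_in_tool -75 p [ 0.452 -0.009  0.224] q [-0.55 -0.01  1.56  0.54  1.9  -2.29]
{'pp': array([ 0.569, -0.036,  0.105]), 'pm': array([ 0.395, -0.075,  0.079]), 'mp': array([0.508, 0.15 , 0.235]), 'mm': array([0.334, 0.111, 0.209])} [ 0.4280577  -0.07784195  0.0852576 ]
```

```bash
cat > p4.py <<'E'
from plan import *
from multiprocessing import Pool
q0=now()
def psi(q):g=fk(q,K)[1].T@[0,0,-1];return -np.degrees(np.arctan2(g[1],g[0]))
def run(a):
    az,r,z,k,pre,yy=a
    an=np.radians(az);q=q0;pA=[r*np.cos(an),r*np.sin(an),z];mx=-99;mn=99
    for i in range(k):
        q=hold(q,pA,-.125 if i else -.2,1);mx=max(mx,psi(q)+ (0 if tilt(q)>20 else -20));mn=min(mn,psi(q))
    tl=tilt(q);dw=np.degrees(np.arctan2(*(-fk(q,K)[1][1::-1,2])))
    q=call(q,rows(2,[0,0,0],pre))
    for j in range(3):
        R=fk(q,K)[1];th=np.radians(72-psi(q));pd,_=drop_p(R,th,.02);tg=pd+[0,.03,.04]
        q=call(q,rows(10,to(q,tg),0));mx=max(mx,psi(q))
    R=fk(q,K)[1];th=np.radians(72-psi(q));pd,_=drop_p(R,th,.02)
    return np.linalg.norm(fk(q,K)[0]-pd),a,tl,dw,psi(q),mx,mn,tilt(q),fk(q,K)[0].round(3),pd.round(3)
if __name__=='__main__':
    A=[(az,r,z,k,pre,0) for az in(-30,-50,-70) for r in(.4,.5,.6) for z in(.5,.62) for k in(5,10,15) for pre in(.2,)]
    with Pool() as p:o=p.map(run,A,1)
    o=[x for x in o if x[7]>26 and x[5]<48];o.sort(key=lambda x:x[0])
    for x in o[:10]:print(x)
E
time timeout 500 python3 p4.py
```

```text
(np.float64(0.31801332863651943), (-30, 0.6, 0.5, 5, 0.2, 0), np.float64(47.337003168451346), np.float64(-85.96761814357244), np.float64(25.392034682093197), np.float64(25.392034682093197), np.float64(6.407800594494912), np.float64(48.49700134844844), array([ 0.561, -0.041,  0.526]), array([ 0.429, -0.05 ,  0.236]))
(np.float64(0.31859902503891724), (-30, 0.6, 0.5, 10, 0.2, 0), np.float64(62.95660418138688), np.float64(-79.1852600141961), np.float64(7.184456548310314), np.float64(18.89415394477103), np.float64(-10.715056283768197), np.float64(65.19105504624793), array([ 0.51 , -0.174,  0.539]), array([ 0.423, -0.106,  0.24 ]))
(np.float64(0.32329867843883653), (-30, 0.6, 0.5, 15, 0.2, 0), np.float64(76.5879945135428), np.float64(-69.92229856077662), np.float64(-12.061798034245747), np.float64(18.89415394477103), np.float64(-29.117820044405715), np.float64(81.34275053062122), array([ 0.485, -0.217,  0.547]), array([ 0.429, -0.177,  0.231]))
(np.float64(0.325353799395076), (-30, 0.5, 0.5, 5, 0.2, 0), np.float64(46.86119683145838), np.float64(-87.51662673626522), np.float64(23.523750196
[... 1426 characters left out ...]
 -0.047,  0.236]))
(np.float64(0.34105850619951633), (-30, 0.4, 0.5, 5, 0.2, 0), np.float64(44.72830486144177), np.float64(-89.45626642782113), np.float64(19.979250218485422), np.float64(19.979250218485422), np.float64(0.7815446408710729), np.float64(45.397071264312714), array([ 0.571, -0.038,  0.547]), array([ 0.434, -0.04 ,  0.234]))
(np.float64(0.34123150936589514), (-30, 0.6, 0.62, 10, 0.2, 0), np.float64(61.81458354791342), np.float64(-81.70531271671204), np.float64(3.9557456510132742), np.float64(17.990821515104084), np.float64(-14.535584549431361), np.float64(63.99381752748528), array([ 0.493, -0.17 ,  0.567]), array([ 0.425, -0.101,  0.24 ]))
real	0m5.793s
user	0m21.284s
sys	0m0.198s
```

```bash
cat > cem.py <<'E'
from plan import *
from multiprocessing import Pool
import sys
def psi(q):g=fk(q,K)[1].T@[0,0,-1];return -np.degrees(np.arctan2(g[1],g[0]))
def slide(q):
    a=np.radians(tilt(q));s=np.radians(psi(q));return np.sin(a)*np.sin(s)/(np.cos(a)+np.sin(a)*abs(np.cos(s)))
REP=3
def traj(q,x,f=None):
    out=[]
    for k in x.reshape(-1,4):
        d=k[:3]*4.1/max(1,np.linalg.norm(k[:3]));t=np.clip(k[3],-1,1)*.125
        c=(fk(q,K)[1].T@d).round(1);t=round(float(t),3)
        for _ in range(REP):
            q=call(q,[(*c,t)]);out.append((q,(*c,t)))
    return out
def cost(a):
    q0,x=a
    o=traj(q0,x);J=0
    for q,_ in o:
        s=slide(q);J+=30*max(0,abs(s)-.25)+3*max(0,.1-np.sin(np.radians(tilt(q)))*np.cos(np.radians(psi(q))))
        c=np.array(list(corners(q).values()));J+=20*max(0,.09-c[:,2].min())+20*max(0,c[:,0].max()-.68)*(c[:,2].min()<.5)
    q=o[-1][0];pd,_=drop_p(fk(q,K)[1],np.radians(72-psi(q)),.02)
    e=fk(q,K)[0]-pd-[0,.02,.03]
    return J+10*np.linalg.norm(e)+.2*max(0,30-tilt(q))+.1*max(0,tilt(q)-40)+.02*max(0,psi(q)-40)
def cem(q0,n=6,it=25,N=160,seed=0,cost=cost,mu=None):
    rng=np.random.default_rng(seed);mu=np.zeros(4*n) if mu is None else mu;sd=np.ones(4*n)*.8;best=(1e9,None)
    with Pool() as p:
        for i in range(it):
            X=mu+sd*rng.standard_normal((N,4*n));X[0]=mu
            J=np.array(p.map(cost,[(q0,x) for x in X],4));e=np.argsort(J)[:20]
            if J[e[0]]<best[0]:best=(J[e[0]],X[e[0]])
            mu=.2*mu+.8*X[e].mean(0);sd=.2*sd+.8*X[e].std(0)+.02
    return best
if __name__=='__main__':
    q0=now()
    for n,s in((6,0),(8,1)):
        b=cem(q0,n,seed=s);print('J',b[0])
        for i,(q,c) in enumerate(traj(q0,b[1])):
            if i%3==2:print(c);info(q,'   psi %.0f slide %.2f'%(psi(q),slide(q)))
        q=traj(q0,b[1])[-1][0];print(drop_p(fk(q,K)[1],np.radians(72-psi(q)),.02)[0])
        np.save(f'x{n}.npy',b[1])
E
nproc; time timeout 560 python3 cem.py
```

```text
4
J 1.117025128531532
(np.float64(-2.8), np.float64(-0.9), np.float64(-2.8), 0.026)
   psi 26 slide 0.19 tilt 35.8 downhill_world -97  downhill_in_tool -26 p [ 0.458 -0.064  0.651] q [-0.66  0.33  0.27  1.19  2.57 -2.21]
(np.float64(-2.9), np.float64(-0.8), np.float64(-0.2), -0.071)
   psi 12 slide 0.09 tilt 36.8 downhill_world -99  downhill_in_tool -12 p [ 0.494 -0.004  0.657] q [-0.54  0.32  0.27  1.13  2.48 -2.37]
(np.float64(-1.8), np.float64(1.6), np.float64(3.3), 0.041)
   psi 19 slide 0.14 tilt 36.8 downhill_world -99  downhill_in_tool -19 p [0.478 0.111 0.616] q [-0.34  0.08  0.67  0.9   2.29 -2.35]
(np.float64(2.0), np.float64(-0.1), np.float64(3.6), 0.009)
   psi 20 slide 0.15 tilt 36.8 downhill_world -99  downhill_in_tool -20 p [0.464 0.132 0.495] q [-0.3  -0.1   1.12  0.75  2.09 -2.54]
(np.float64(3.4), np.float64(-1.0), np.float64(2.0), 0.066)
   psi 32 slide 0.24 tilt 36.7 downhill_world -99  downhill_in_tool -32 p [0.444 0.09  0.387] q [-0.41 -0.18  1.41  0.69  1.99 -2.57]
(np.float64(2.8), np.float64(-2.2), np.float64(2.0), -0.019)
   psi 35 slide 0.25 tilt 34.3 downh
[... 1091 characters left out ...]
-0.15 -0.18  1.18  0.73  2.03 -2.51]
(np.float64(3.8), np.float64(-1.0), np.float64(1.1), 0.037)
   psi 24 slide 0.18 tilt 36.2 downhill_world -98  downhill_in_tool -24 p [0.411 0.156 0.42 ] q [-0.28 -0.26  1.4   0.7   2.   -2.57]
(np.float64(2.3), np.float64(-3.0), np.float64(1.6), 0.043)
   psi 33 slide 0.24 tilt 35.4 downhill_world -97  downhill_in_tool -33 p [0.457 0.117 0.336] q [-0.32 -0.17  1.49  0.64  1.89 -2.57]
(np.float64(2.4), np.float64(-3.0), np.float64(1.5), -0.02)
   psi 36 slide 0.25 tilt 32.6 downhill_world -97  downhill_in_tool -36 p [0.497 0.11  0.277] q [-0.28 -0.07  1.5   0.57  1.78 -2.57]
[ 0.46480801 -0.00496027  0.22100816]
real	5m21.084s
user	20m25.139s
sys	0m0.703s
```

```bash
cat > p5.py <<'E'
from plan import *
from cem import psi,slide
q0=now()
for way in ([[.45,.15,.58],[.42,.2,.42],[.49,.11,.27]],[[.45,.15,.58],[.42,.17,.40],[.48,.09,.25]],[[.43,.2,.55],[.42,.2,.35],[.47,.10,.24]]):
    q=q0;print('====')
    for w in way:
        d=np.linalg.norm(fk(q,K)[0]-w);n=int(np.ceil(d/.025));t=to(q,w)
        q=call(q,rows(n,t,0));info(q,f'{t} n{n} psi {psi(q):.0f} sl {slide(q):.2f}')
    print(corners(q))
    th=np.radians(72-psi(q));pd,_=drop_p(fk(q,K)[1],th,.02)
    t=to(q,pd);p,R=fk(q,K);print('final',t,th,pd,corners(q))
    qq=q
    for i in range(1,10):
        qq=call(q,[(*(t*min(1,j/7)),th*j/9) for j in range(1,i+1)]);print(i,psi(qq).round(),slide(qq).round(2),tilt(qq).round(1),lip(qq).round(3),qq[5].round(2))
    print(corners(qq))
E
python3 p5.py
```

```text
====
[-15.5   7.7  18.2] n11 psi 25 sl 0.18 tilt 34.3 downhill_world -92  downhill_in_tool -25 p [0.45 0.15 0.58] q [-0.23  0.02  0.8   0.81  2.28 -2.35]
[ 5.8  0.7 16. ] n7 psi 25 sl 0.18 tilt 34.3 downhill_world -92  downhill_in_tool -25 p [0.42 0.2  0.42] q [-0.13 -0.19  1.33  0.66  1.98 -2.52]
[ 11.1 -13.3   7.4] n8 psi 29 sl 0.20 tilt 32.9 downhill_world -91  downhill_in_tool -29 p [0.484 0.193 0.337] q [-0.11 -0.07  1.38  0.59  1.84 -2.57]
{'pp': array([0.632, 0.252, 0.281]), 'pm': array([0.543, 0.121, 0.196]), 'mp': array([0.428, 0.352, 0.343]), 'mm': array([0.338, 0.222, 0.257])}
final [21.5 -8.6 -1.1] 0.7559172984585815 [ 0.45182084 -0.00531007  0.22142191] {'pp': array([0.632, 0.252, 0.281]), 'pm': array([0.543, 0.121, 0.196]), 'mp': array([0.428, 0.352, 0.343]), 'mm': array([0.338, 0.222, 0.257])}
1 34.0 0.23 32.9 [0.55  0.104 0.195] -2.55
2 38.0 0.27 32.9 [0.535 0.072 0.175] -2.54
3 43.0 0.3 32.9 [0.52  0.039 0.156] -2.53
4 48.0 0.33 32.9 [0.504 0.008 0.138] -2.51
5 53.0 0.37 32.9 [ 0.488 -0.022  0.119] -2.5
6 58.0 0.41 32.9 [ 0.472 -0.052  0.102] -2.49
7 62.0 0.44 32.9 [
[... 2319 characters left out ...]
67641] {'pp': array([0.61 , 0.258, 0.253]), 'pm': array([0.519, 0.128, 0.169]), 'mp': array([0.407, 0.361, 0.314]), 'mm': array([0.316, 0.231, 0.23 ])}
1 34.0 0.23 32.3 [0.53  0.11  0.172] -2.56
2 39.0 0.26 32.3 [0.518 0.076 0.156] -2.54
3 43.0 0.3 32.3 [0.507 0.043 0.141] -2.53
4 48.0 0.33 32.3 [0.494 0.011 0.126] -2.51
5 53.0 0.37 32.3 [ 0.482 -0.02   0.111] -2.5
6 58.0 0.4 32.3 [ 0.469 -0.051  0.098] -2.48
7 62.0 0.43 32.3 [ 0.456 -0.081  0.084] -2.46
8 67.0 0.47 32.3 [ 0.445 -0.08   0.084] -2.38
9 72.0 0.5 32.3 [ 0.434 -0.079  0.085] -2.29
{'pp': array([ 0.574, -0.035,  0.107]), 'pm': array([ 0.401, -0.077,  0.077]), 'mp': array([0.506, 0.156, 0.227]), 'mm': array([0.334, 0.114, 0.197])}
```

Emit:
servo_tool(series="1 -0.6 0.4 0.8 0; 1 -1.6 1 2.2 0; 1 -3 1.8 4 0; 1 -4.6 2.9 6.4 0; 1 -6.2 3.9 8.6 0; 1 -7.8 5 10.8 0; 1 -9.4 6 13 0; 1 -11 7 15.3 0; 1 -12.6 8 17.5 0; 1 -14.2 9 19.7 0; 1 -15.6 9.9 21.7 0; 1 -16.5 10.5 23 0; 1 -16.8 10.7 23.4 0")

```text
time: 18.3
tool_pos: [0.4268, 0.203, 0.5503]
ee_rot: [2.861, 0.534, -2.111]
wrist_force: [-1.4, -0.0, -5.9]
width: 0.0237
```

Emit:
servo_tool(series="1 0.5 -0.2 0.8 0; 1 1.4 -0.5 2.2 0; 1 2.5 -0.9 4 0; 1 3.8 -1.4 6 0; 1 5.1 -1.9 8 0; 1 6.4 -2.4 10 0; 1 7.7 -2.9 12 0; 1 8.9 -3.4 14 0; 1 9.9 -3.7 15.6 0; 1 10.4 -3.9 16.4 0; 1 10.6 -4 16.6 0")

```text
time: 19.22
tool_pos: [0.4188, 0.2122, 0.3548]
ee_rot: [2.854, 0.522, -2.131]
wrist_force: [0.1, 0.3, -5.6]
width: 0.0238
```

```bash
cat > p6.py <<'E'
from plan import *
from cem import psi,slide
from h import *
q=now();info(q,'psi %.0f sl %.2f'%(psi(q),slide(q)))
th=np.radians(72-psi(q));pd,_=drop_p(fk(q,K)[1],th,.02)
t=to(q,pd);print('final',t,th,pd);print(corners(q))
for i in range(1,11):
    qq=call(q,[(*(t*min(1,j/8)),th*j/10) for j in range(1,i+1)]);print(i,psi(qq).round(),slide(qq).round(2),tilt(qq).round(1),lip(qq).round(3),qq[5].round(2))
p2,_=snapshot('scene');u=proj('scene',fk(q,K)[0])[0];print(u)
cv2.imwrite('pics/t3.png',cv2.resize(p2[max(0,int(u[1])-100):int(u[1])+110,max(0,int(u[0])-130):int(u[0])+150][...,::-1],None,fx=2.4,fy=2.4))
E
python3 p6.py
```

```text
psi 26 sl 0.18 tilt 33.8 downhill_world -91  downhill_in_tool -26 p [0.419 0.212 0.355] q [-0.1  -0.22  1.48  0.62  1.86 -2.57]
final [ 21.2 -14.7  -1.2] 0.7989683613898705 [ 0.45161124 -0.00747678  0.22254984]
{'pp': array([0.566, 0.277, 0.303]), 'pm': array([0.483, 0.145, 0.214]), 'mp': array([0.357, 0.369, 0.361]), 'mm': array([0.274, 0.237, 0.272])}
1 31.0 0.22 33.8 [0.499 0.129 0.214] -2.56
2 35.0 0.25 33.8 [0.494 0.097 0.194] -2.55
3 40.0 0.28 33.8 [0.488 0.066 0.175] -2.54
4 45.0 0.32 33.8 [0.482 0.035 0.156] -2.53
5 49.0 0.35 33.8 [0.475 0.005 0.137] -2.52
6 54.0 0.39 33.8 [ 0.469 -0.024  0.119] -2.51
7 58.0 0.42 33.8 [ 0.462 -0.053  0.102] -2.49
8 63.0 0.46 33.8 [ 0.455 -0.081  0.085] -2.47
9 67.0 0.49 33.8 [ 0.444 -0.081  0.085] -2.39
10 72.0 0.53 33.8 [ 0.433 -0.08   0.085] -2.31
[291.53101461 132.48505937]
```

View pics/t3.png

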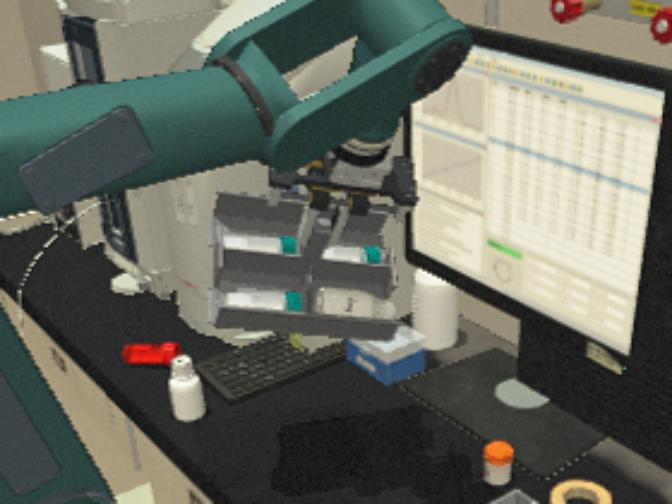

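Emit:
servo_tool(series="1 0.4 -0.3 0 0.02; 1 1.3 -0.9 -0.1 0.05; 1 2.6 -1.8 -0.1 0.09; 1 4.1 -2.8 -0.2 0.13; 1 5.5 -3.8 -0.3 0.17; 1 6.7 -4.6 -0.4 0.2; 1 7.4 -5.1 -0.4 0.22; 1 7.4 -5.1 -0.4 0.22; 1 7.4 -5.1 -0.4 0.22")

```text
time: 20.02
tool_pos: [0.4312, 0.1357, 0.3112]
ee_rot: [2.747, 0.452, -2.365]
wrist_force: [0.6, -0.8, -5.7]
width: 0.024
```

```bash
python3 p6.py
```

```text
psi 38 sl 0.27 tilt 33.9 downhill_world -92  downhill_in_tool -38 p [0.431 0.136 0.311] q [-0.27 -0.19  1.54  0.61  1.88 -2.55]
final [ 11.5 -12.5  -0.6] 0.5868314469119037 [ 0.45254298 -0.00770607  0.22267398]
{'pp': array([0.581, 0.174, 0.242]), 'pm': array([0.465, 0.06 , 0.164]), 'mp': array([0.4  , 0.301, 0.324]), 'mm': array([0.285, 0.188, 0.245])}
1 42.0 0.3 33.9 [0.487 0.052 0.168] -2.54
2 45.0 0.32 33.9 [0.482 0.032 0.155] -2.52
3 48.0 0.35 33.9 [0.477 0.012 0.143] -2.51
4 52.0 0.37 33.9 [ 0.472 -0.007  0.131] -2.49
5 55.0 0.4 33.9 [ 0.466 -0.026  0.119] -2.48
6 59.0 0.42 33.9 [ 0.461 -0.045  0.107] -2.46
7 62.0 0.45 33.9 [ 0.456 -0.063  0.096] -2.44
8 65.0 0.48 33.9 [ 0.45  -0.081  0.084] -2.42
9 69.0 0.5 33.9 [ 0.442 -0.08   0.085] -2.36
10 72.0 0.53 33.9 [ 0.434 -0.08   0.085] -2.31
[310.00169101 152.60425696]
```

Emit:
servo_tool(series="1 0.8 -0.9 0 0.04; 1 2.4 -2.6 -0.1 0.11; 1 4.6 -5 -0.2 0.19; 1 6.9 -7.5 -0.4 0.28; 1 9 -9.8 -0.5 0.36; 1 10.6 -11.5 -0.6 0.43; 1 11.5 -12.5 -0.6 0.5; 1 11.5 -12.5 -0.6 0.59; 1 11.5 -12.5 -0.6 0.6; 1 11.5 -12.5 -0.6 0.6; 1 11.5 -12.5 -0.6 0.6; 1 11.5 -12.5 -0.6 0.6; 1 11.5 -12.5 -0.6 0.6; 1 11.5 -12.5 -0.6 0.6; 1 11.5 -12.5 -0.6 0.6")

```text
time: 21.32
tool_pos: [0.4528, -0.0071, 0.2226]
ee_rot: [2.573, 0.166, -2.92]
wrist_force: [-0.6, -0.0, -5.1]
width: 0.0236
```

```bash
python3 - <<'E'
from plan import *
from cem import psi,slide
from h import *
q=now();info(q,'psi %.0f sl %.2f'%(psi(q),slide(q)));print(lip(q),corners(q))
p,d=snapshot('top');p2,_=snapshot('scene');u=proj('scene',[.45,-.1,.1])[0];v=proj('top',[.45,-.1,.1])[0]
c=lambda im,c:cv2.resize(im[int(c[1])-75:int(c[1])+75,int(c[0])-85:int(c[0])+85][...,::-1],(400,353))
cv2.imwrite('pics/t4.png',np.hstack([c(p,v),c(p2,u)]))
E
```

```text
psi 73 sl 0.53 tilt 33.8 downhill_world -92  downhill_in_tool -73 p [ 0.453 -0.007  0.223] q [-0.54 -0.03  1.58  0.53  1.87 -2.29]
[ 0.43229775 -0.07883771  0.08511282] {'pp': array([ 0.573, -0.037,  0.107]), 'pm': array([ 0.4  , -0.076,  0.078]), 'mp': array([0.509, 0.152, 0.233]), 'mm': array([0.336, 0.113, 0.203])}
```

View pics/t4.png

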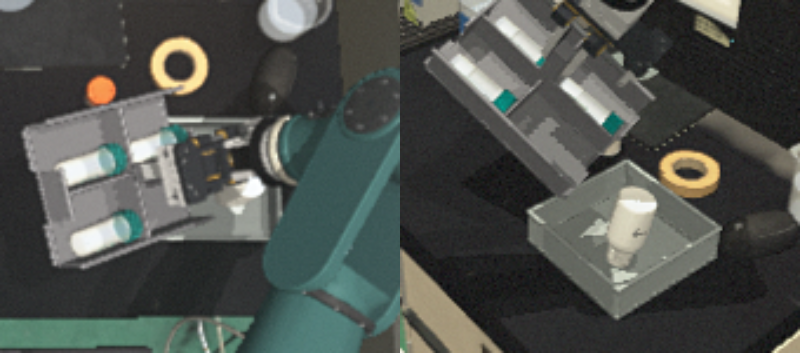

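```bash
cat > p7.py <<'E'
from plan import *
from cem import psi,slide
q0=now()
t=to(q0,fk(q0,K)[0]+[0,.06,.10]);print(t)
q=call(q0,rows(8,t,-.75*1.0));info(q,'lift psi %.0f sl %.2f'%(psi(q),slide(q)));print(corners(q))
# greedy
C=[[r*np.cos(np.radians(a)),r*np.sin(np.radians(a)),z] for r in(.4,.48,.56) for a in(-40,-25,-10,5,20) for z in(.25,.3,.36)]
for s in range(16):
    best=None
    for c in C:
        p,R=fk(q,K);d=R.T@((np.array(c)-p)*100);d*=min(1,4.1/max(1e-9,np.linalg.norm(d)));d=d.round(1)
        for tt in(-.125,0):
            q2=call(q,[(*d,tt)]);lo=min(x[2] for x in corners(q2).values())
            J=tilt(q2)+200*max(0,.1-lo)+50*max(0,abs(slide(q2))-.26)
            if best is None or J<best[0]:best=(J,q2,d,tt)
    if best[1] is None or tilt(best[1])>tilt(q)-.05:break
    q=best[1];info(q,f'{s} {best[2]} {best[3]} psi {psi(q):.0f} sl {slide(q):.2f}')
E
time python3 p7.py
```

```text
[-2.9 10.1 -5. ]
lift psi 37 sl 0.25 tilt 32.1 downhill_world -91  downhill_in_tool -37 p [0.464 0.1   0.354] q [-0.31 -0.09  1.36  0.59  1.98 -2.57]
{'pp': array([0.613, 0.14 , 0.285]), 'pm': array([0.502, 0.021, 0.209]), 'mp': array([0.428, 0.265, 0.361]), 'mm': array([0.317, 0.145, 0.285])}
0 [ 3.8 -0.5  1.6] -0.125 psi 35 sl 0.23 tilt 30.6 downhill_world -90  downhill_in_tool -35 p [0.453 0.128 0.351] q [-0.23 -0.12  1.39  0.56  1.95 -2.57]
1 [ 3.9 -0.9  1.1] -0.125 psi 32 sl 0.20 tilt 28.9 downhill_world -90  downhill_in_tool -32 p [0.442 0.152 0.349] q [-0.17 -0.15  1.4   0.53  1.93 -2.57]
2 [ 3.9 -1.1  0.8] -0.125 psi 29 sl 0.17 tilt 27.1 downhill_world -90  downhill_in_tool -29 p [0.431 0.174 0.349] q [-0.1  -0.17  1.41  0.5   1.91 -2.57]
3 [ 3.9 -1.2  0.6] -0.125 psi 26 sl 0.14 tilt 25.2 downhill_world -90  downhill_in_tool -26 p [0.42  0.194 0.348] q [-0.03 -0.19  1.42  0.47  1.89 -2.57]
4 [ 3.9 -1.3  0.5] -0.125 psi 22 sl 0.12 tilt 23.3 downhill_world -90  downhill_in_tool -22 p [0.409 0.212 0.347] q [ 0.04 -0.21  1.43  0.43  1.87 -2.57]
5 [ 3.8 -1.4  0.4] -0.125 psi 18 sl
[... 700 characters left out ...]
.41 -0.26  1.46  0.19  1.79 -2.57]
10 [ 3.5 -2.2  0.1] -0.125 psi -22 sl -0.07 tilt 12.0 downhill_world -114  downhill_in_tool 22 p [0.344 0.298 0.332] q [ 0.49 -0.26  1.46  0.13  1.78 -2.57]
11 [ 3.1 -2.7  0.6] -0.125 psi -36 sl -0.10 tilt 11.0 downhill_world -125  downhill_in_tool 36 p [0.341 0.313 0.325] q [ 0.56 -0.25  1.46  0.07  1.75 -2.57]
12 [ 3.4 -2.3  0.3] -0.125 psi -52 sl -0.13 tilt 10.6 downhill_world -138  downhill_in_tool 52 p [0.332 0.324 0.32 ] q [ 0.64 -0.24  1.47  0.02  1.74 -2.57]
13 [ 3.3 -2.4 -0.5] 0 psi -56 sl -0.14 tilt 10.5 downhill_world -144  downhill_in_tool 56 p [0.344 0.312 0.325] q [ 0.61 -0.24  1.45  0.    1.75 -2.57]
real	0m10.534s
user	0m11.055s
sys	0m0.092s
```

Emit:
servo_tool(series="1 -0.2 0.6 -0.3 -0.02; 1 -0.6 2 -1 -0.1; 1 -1.1 3.8 -1.9 -0.22; 1 -1.7 5.8 -2.9 -0.34; 1 -2.2 7.8 -3.9 -0.46; 1 -2.6 9.2 -4.6 -0.58; 1 -2.9 10.1 -5 -0.68; 1 -2.9 10.1 -5 -0.75; 1 -2.9 10.1 -5 -0.75")

```text
time: 22.17
tool_pos: [0.4671, 0.122, 0.3711]
ee_rot: [2.797, 0.463, -2.269]
wrist_force: [-0.6, 0.1, -5.2]
width: 0.0235
```

Emit:
servo_tool(series="1 3.8 -0.5 1.6 -0.125")

```text
time: 22.25
tool_pos: [0.4575, 0.147, 0.3669]
ee_rot: [2.834, 0.457, -2.212]
wrist_force: [-0.6, 0.0, -4.1]
width: 0.0244
```

Emit:
servo_tool(series="1 3.9 -0.9 1 -0.125")

```text
time: 22.33
tool_pos: [0.4443, 0.1715, 0.3656]
ee_rot: [2.868, 0.447, -2.147]
wrist_force: [0.3, -0.9, -5.4]
width: 0.0236
```

Emit:
servo_tool(series="1 3.9 -1.1 0.8 -0.125")

```text
time: 22.42
tool_pos: [0.4334, 0.1929, 0.3657]
ee_rot: [2.907, 0.435, -2.083]
wrist_force: [0.4, 1.0, -5.1]
width: 0.0237
```

Emit:
servo_tool(series="1 3.9 -1.2 0.6 -0.125")

```text
time: 22.5
tool_pos: [0.4223, 0.2124, 0.3659]
ee_rot: [2.946, 0.421, -2.019]
wrist_force: [0.9, 0.6, -4.8]
width: 0.0238
```

Emit:
servo_tool(series="1 3.9 -1.3 0.5 -0.125")

```text
time: 22.58
tool_pos: [0.4109, 0.2304, 0.3657]
ee_rot: [2.986, 0.403, -1.956]
wrist_force: [0.5, 0.5, -4.8]
width: 0.0235
```

Emit:
servo_tool(series="1 3.8 -1.4 0.4 -0.125")

```text
time: 22.67
tool_pos: [0.3994, 0.2475, 0.3651]
ee_rot: [3.026, 0.383, -1.892]
wrist_force: [-0.0, 0.6, -5.0]
width: 0.0237
```

Emit:
servo_tool(series="1 3.8 -1.4 0.3 -0.125")

```text
time: 22.75
tool_pos: [0.3869, 0.2633, 0.3641]
ee_rot: [3.066, 0.36, -1.829]
wrist_force: [-0.7, -0.1, -5.2]
width: 0.0239
```

Emit:
servo_tool(series="1 3.8 -1.4 0.3 -0.125")

```text
time: 22.83
tool_pos: [0.3732, 0.278, 0.3621]
ee_rot: [3.105, 0.334, -1.766]
wrist_force: [0.1, -0.0, -5.3]
width: 0.0239
```

```bash
cat > p8.py <<'E'
from plan import *
from cem import psi,slide
q0=now();info(q0,'now psi %.0f sl %.2f'%(psi(q0),slide(q0)))
for k in(0,1,2,3):
  q=q0
  for i in range(k):q=call(q,[(3.6,-2,0,-.125)])
  for az in(-25,-40):
    for r,z in((.45,.3),(.5,.35)):
      a=np.radians(az);w=np.array([r*np.cos(a),r*np.sin(a),z]);p=fk(q,K)[0]
      q1=call(q,rows(20,to(q,w),1.2));q1=call(q1,rows(6,to(q1,w),0));p1=fk(q1,K)[0]
      m=min(1,(q1[5]+2.57)/.125)
      q2=call(q1,[(0,0,0,-.125*i) for i in range(1,int((q1[5]+2.55)/.125)+1)]);b=(99,)
      for i in range(14):
        q2=hold(q2,w,-.125,1)
        if tilt(q2)<b[0]:b=(tilt(q2),i,fk(q2,K)[0].round(3),psi(q2))
      print(k,tilt(q).round(1),az,r,z,'arr tilt %.1f'%tilt(q1),p1.round(2),q1[5].round(2),'best',b)
E
python3 p8.py
```

```text
now psi 6 sl 0.03 tilt 19.2 downhill_world -95  downhill_in_tool -6 p [0.373 0.278 0.362] q [ 0.28 -0.24  1.4   0.32  1.84 -2.57]
0 19.2 -25 0.45 0.3 arr tilt 19.2 [ 0.41 -0.19  0.3 ] -2.42 best (np.float64(7.735408842027671), 13, array([0.456, 0.082, 0.349]), np.float64(66.29131588861726))
0 19.2 -25 0.5 0.35 arr tilt 19.2 [ 0.45 -0.21  0.35] -2.35 best (np.float64(19.14676133738986), 1, array([ 0.479, -0.182,  0.366]), np.float64(58.72543818777456))
0 19.2 -40 0.45 0.3 arr tilt 19.0 [ 0.36 -0.28  0.3 ] -2.57 best (np.float64(16.19756002405906), 11, array([ 0.477, -0.068,  0.375]), np.float64(67.64471783657541))
0 19.2 -40 0.5 0.35 arr tilt 19.3 [ 0.39 -0.32  0.35] -2.57 best (np.float64(19.525226050971302), 0, array([ 0.414, -0.3  ,  0.364]), np.float64(71.8879834672986))
1 17.4 -25 0.45 0.3 arr tilt 17.4 [ 0.41 -0.19  0.3 ] -2.47 best (np.float64(3.3801006912303175), 13, array([0.445, 0.067, 0.323]), np.float64(97.7223358222299))
1 17.4 -25 0.5 0.35 arr tilt 17.4 [ 0.45 -0.21  0.35] -2.41 best (np.float64(16.70401237371584), 3, array([ 0.503, -0.141,  0.383]), np.float64(54.608110
[... 954 characters left out ...]
,  0.369]), np.float64(64.51947688113813))
3 14.1 -25 0.45 0.3 arr tilt 13.9 [ 0.41 -0.19  0.3 ] -2.57 best (np.float64(0.7667281381170303), 8, array([ 0.452, -0.02 ,  0.307]), np.float64(165.39439770547403))
3 14.1 -25 0.5 0.35 arr tilt 14.1 [ 0.45 -0.21  0.35] -2.53 best (np.float64(4.462379849244195), 13, array([0.504, 0.057, 0.39 ]), np.float64(47.00619502113697))
3 14.1 -40 0.45 0.3 arr tilt 12.9 [ 0.4  -0.22  0.32] -2.57 best (np.float64(2.530685929780681), 8, array([ 0.443, -0.063,  0.316]), np.float64(118.50419633520599))
3 14.1 -40 0.5 0.35 arr tilt 13.7 [ 0.43 -0.27  0.37] -2.57 best (np.float64(12.873670279962257), 3, array([ 0.478, -0.217,  0.392]), np.float64(55.66620561246169))
```

Emit:
servo_tool(series="1 3.6 -2 0 -0.125")

```text
time: 22.92
tool_pos: [0.3634, 0.2917, 0.3622]
ee_rot: [-3.141, 0.304, -1.705]
wrist_force: [-0.1, -0.7, -5.1]
width: 0.0239
```

Emit:
servo_tool(series="1 3.6 -2 0 -0.125")

```text
time: 23.0
tool_pos: [0.3543, 0.3049, 0.3622]
ee_rot: [-3.104, 0.273, -1.645]
wrist_force: [0.7, 0.0, -4.8]
width: 0.0239
```

Emit:
servo_tool(series="1 3.6 -2 0 -0.125")

```text
time: 23.08
tool_pos: [0.3435, 0.3169, 0.3614]
ee_rot: [-3.068, 0.239, -1.587]
wrist_force: [-0.4, 0.8, -4.6]
width: 0.0235
```

```bash
python3 - <<'E'
from plan import *
from cem import psi
q=now();info(q,psi(q))
a=np.radians(-25)
for r,z in((.45,.3),(.45,.27),(.42,.3)):
  w=np.array([r*np.cos(a),r*np.sin(a),z]);t=to(q,w)
  for th in(1.1,1.25):
    q1=call(q,rows(20,t,th));info(q1,f'{t} {th} psi {psi(q1):.0f}')
    q2=q1
    for i in range(10):
        q2=hold(q2,w,-.125,1);
        if i>5:print(i,tilt(q2).round(1),end=' ')
    print()
E
```

```text
-16.714772873859893 tilt 14.3 downhill_world -108  downhill_in_tool 17 p [0.344 0.317 0.361] q [ 0.49 -0.24  1.39  0.18  1.81 -2.57]
[50.6 -7.7 -5.5] 1.1 psi 48 tilt 13.9 downhill_world -108  downhill_in_tool -48 p [ 0.419 -0.149  0.309] q [-0.65 -0.12  1.4   0.25  1.94 -2.57]
6 2.5 7 0.8 8 1.2 9 3.1 
[50.6 -7.7 -5.5] 1.25 psi 55 tilt 14.3 downhill_world -108  downhill_in_tool -55 p [ 0.408 -0.19   0.3  ] q [-0.74 -0.1   1.39  0.24  1.94 -2.53]
6 4.4 7 2.7 8 1.2 9 1.3 
[51.3 -7.5 -2.6] 1.1 psi 48 tilt 13.9 downhill_world -108  downhill_in_tool -48 p [ 0.42  -0.142  0.281] q [-0.64 -0.13  1.46  0.24  1.89 -2.57]
6 0.7 7 1.7 8 3.7 9 5.9 
[51.3 -7.5 -2.6] 1.25 psi 55 tilt 14.3 downhill_world -108  downhill_in_tool -55 p [ 0.408 -0.19   0.27 ] q [-0.74 -0.1   1.45  0.24  1.89 -2.54]
6 2.7 7 1.2 8 1.9 9 3.7 
[49.4 -4.9 -5.4] 1.1 psi 48 tilt 13.9 downhill_world -108  downhill_in_tool -48 p [ 0.395 -0.132  0.309] q [-0.65 -0.19  1.45  0.25  1.95 -2.57]
6 1.7 7 0.3 8 2.2 9 4.1 
[49.4 -4.9 -5.4] 1.25 psi 55 tilt 14.3 downhill_world -108  downhill_in_tool -55 p [ 0.38  -0.177  0.3  ] q [-0.76 -0.16  1.45  0.24  1.96 -2.55]
6 3.7 7 1.9 8 0.7 9 2.1
```

Emit:
servo_tool(series="1 0.8 -0.1 -0.1 0.04; 1 2.2 -0.3 -0.2 0.09; 1 4.2 -0.6 -0.5 0.15; 1 6.8 -1 -0.8 0.21; 1 9.6 -1.5 -1.1 0.27; 1 12.5 -1.9 -1.4 0.33; 1 15.5 -2.4 -1.7 0.39; 1 18.5 -2.8 -2 0.45; 1 21.5 -3.3 -2.3 0.51; 1 24.5 -3.7 -2.7 0.57; 1 27.5 -4.2 -3 0.63; 1 30.5 -4.6 -3.3 0.69; 1 33.5 -5.1 -3.6 0.75; 1 36.5 -5.6 -4 0.82; 1 39.5 -6 -4.3 0.89; 1 42.5 -6.5 -4.6 0.96; 1 45.4 -6.9 -4.9 1.03; 1 48 -7.3 -5.2 1.1; 1 49.8 -7.6 -5.4 1.15; 1 50.6 -7.7 -5.5 1.18")

```text
time: 24.75
tool_pos: [0.4137, -0.1875, 0.3005]
ee_rot: [2.943, 0.152, -2.813]
wrist_force: [0.5, 0.4, -5.0]
width: 0.0238
```

```bash
python3 - <<'E'
from plan import *
from cem import psi
q=now();info(q,psi(q))
a=np.radians(-25);w=np.array([.45*np.cos(a),.45*np.sin(a),.3])
for i in range(10):
    t=to(q,w);t*=min(1,4.1/np.linalg.norm(t));print(t.round(1));q=call(q,[(*t,-.125)]);info(q,psi(q).round())
E
```

```text
52.272664497560626 tilt 14.3 downhill_world -108  downhill_in_tool -52 p [ 0.414 -0.188  0.301] q [-0.73 -0.09  1.38  0.24  1.94 -2.57]
[ 0.6 -0.1 -0.1]
49.0 tilt 13.3 downhill_world -107  downhill_in_tool -49 p [ 0.429 -0.162  0.309] q [-0.65 -0.09  1.36  0.23  1.94 -2.57]
[ 3.2 -1.8  0.1]
48.0 tilt 11.9 downhill_world -104  downhill_in_tool -48 p [ 0.438 -0.144  0.311] q [-0.59 -0.09  1.35  0.21  1.94 -2.57]
[ 3.6 -2.  -0. ]
48.0 tilt 10.3 downhill_world -102  downhill_in_tool -48 p [ 0.444 -0.127  0.313] q [-0.53 -0.09  1.34  0.18  1.94 -2.57]
[ 3.5 -2.1  0.1]
47.0 tilt 8.7 downhill_world -99  downhill_in_tool -47 p [ 0.45  -0.11   0.314] q [-0.47 -0.09  1.34  0.15  1.93 -2.57]
[ 3.6 -2.   0. ]
48.0 tilt 7.1 downhill_world -96  downhill_in_tool -48 p [ 0.454 -0.092  0.315] q [-0.41 -0.09  1.34  0.13  1.93 -2.57]
[ 3.6 -2.   0.1]
49.0 tilt 5.4 downhill_world -93  downhill_in_tool -49 p [ 0.456 -0.074  0.315] q [-0.35 -0.09  1.34  0.1   1.92 -2.57]
[ 3.6 -2.   0.1]
51.0 tilt 3.8 downhill_world -87  downhill_in_tool -51 p [ 0.457 -0.055  0.314] q [-0.29 -0.1   1.34  0.07  1.92 -2.57]
[ 3.6 -1.9  0.1]
60.0 tilt 2.1 downhill_world -75  downhill_in_tool -60 p [ 0.456 -0.037  0.312] q [-0.23 -0.11  1.35  0.03  1.91 -2.57]
[ 3.6 -1.9  0.2]
115.0 tilt 0.8 downhill_world -18  downhill_in_tool -115 p [ 0.454 -0.018  0.309] q [-0.17 -0.11  1.37  0.    1.9  -2.57]
[ 3.6 -1.9  0.2]
-170.0 tilt 1.8 downhill_world 60  downhill_in_tool 170 p [ 0.449 -0.     0.305] q [-0.1  -0.12  1.38 -0.03  1.89 -2.57]
```

Emit:
servo_tool(series="1 0.6 -0.1 0 -0.125")

```text
time: 24.83
tool_pos: [0.427, -0.166, 0.3049]
ee_rot: [2.962, 0.144, -2.746]
wrist_force: [0.6, 0.2, -4.7]
width: 0.024
```

Emit:
servo_tool(series="1 3.2 -1.8 0 -0.125")

```text
time: 24.92
tool_pos: [0.4383, -0.1408, 0.3119]
ee_rot: [2.982, 0.142, -2.676]
wrist_force: [0.4, 0.2, -4.4]
width: 0.0238
```

Emit:
servo_tool(series="1 3.6 -2 0 -0.125")

```text
time: 25.0
tool_pos: [0.4445, -0.1221, 0.3152]
ee_rot: [3.005, 0.127, -2.62]
wrist_force: [-0.3, -0.5, -5.1]
width: 0.0237
```

Emit:
servo_tool(series="1 3.6 -2 0 -0.125")

```text
time: 25.08
tool_pos: [0.4492, -0.1038, 0.3173]
ee_rot: [3.025, 0.111, -2.566]
wrist_force: [-0.6, -0.4, -5.1]
width: 0.0238
```

Emit:
servo_tool(series="1 3.6 -2 0 -0.125")

```text
time: 25.17
tool_pos: [0.4528, -0.0855, 0.3189]
ee_rot: [3.045, 0.094, -2.514]
wrist_force: [0.4, 1.2, -5.2]
width: 0.024
```

Emit:
servo_tool(series="1 3.6 -2 0 -0.125")

```text
time: 25.25
tool_pos: [0.4551, -0.067, 0.3198]
ee_rot: [3.064, 0.076, -2.462]
wrist_force: [0.6, 0.2, -5.1]
width: 0.0238
```

```bash
python3 - <<'E'
from plan import *
from cem import psi
q=now();info(q,psi(q))
for i in range(5):
    q=call(q,[(3.6,-1.9,.1,-.125)]);info(q,psi(q).round())
E
```

```text
45.52733572537135 tilt 6.2 downhill_world -95  downhill_in_tool -46 p [ 0.455 -0.067  0.32 ] q [-0.35 -0.1   1.34  0.11  1.93 -2.57]
46.0 tilt 4.6 downhill_world -92  downhill_in_tool -46 p [ 0.455 -0.049  0.319] q [-0.29 -0.11  1.34  0.08  1.93 -2.57]
49.0 tilt 2.9 downhill_world -86  downhill_in_tool -49 p [ 0.454 -0.03   0.318] q [-0.23 -0.11  1.35  0.05  1.92 -2.57]
61.0 tilt 1.3 downhill_world -70  downhill_in_tool -61 p [ 0.452 -0.012  0.316] q [-0.17 -0.12  1.36  0.02  1.91 -2.57]
178.0 tilt 0.8 downhill_world 49  downhill_in_tool -178 p [0.448 0.007 0.314] q [-0.1  -0.13  1.37 -0.01  1.91 -2.57]
-157.0 tilt 2.5 downhill_world 78  downhill_in_tool 157 p [0.443 0.025 0.311] q [-0.04 -0.14  1.38 -0.05  1.9  -2.57]
```

Emit:
servo_tool(series="1 3.6 -1.9 0.1 -0.125")

```text
time: 25.33
tool_pos: [0.4556, -0.0479, 0.3194]
ee_rot: [3.083, 0.058, -2.41]
wrist_force: [-0.2, -0.4, -4.9]
width: 0.0238
```

Emit:
servo_tool(series="1 3.6 -1.9 0.1 -0.125")

```text
time: 25.42
tool_pos: [0.4544, -0.0287, 0.3182]
ee_rot: [3.1, 0.038, -2.358]
wrist_force: [-0.4, -0.4, -4.9]
width: 0.0237
```

Emit:
servo_tool(series="1 3.6 -1.9 0.1 -0.125")

```text
time: 25.5
tool_pos: [0.4518, -0.0098, 0.3164]
ee_rot: [3.118, 0.017, -2.306]
wrist_force: [-0.5, 0.7, -4.9]
width: 0.0237
```

Emit:
servo_tool(series="1 1.5 -0.8 0 -0.05; 1 1.5 -0.8 0 -0.05;1 1.5 -0.8 0 -0.05")

```text
time: 25.75
tool_pos: [0.4513, -0.0041, 0.3167]
ee_rot: [3.126, 0.007, -2.288]
wrist_force: [0.5, -1.3, -5.3]
width: 0.0239
```

```bash
python3 - <<'E'
from plan import *
from h import *
q=now();info(q);R=fk(q,K)[1];print('toolx az',np.degrees(np.arctan2(R[1,0],R[0,0])))
p2,_=snapshot('scene');p,d=snapshot('top')
u=proj('scene',[.45,-.07,.15])[0];v=proj('top',[.45,-.07,.1])[0]
c=lambda im,c:cv2.resize(im[max(0,int(c[1])-95):int(c[1])+85,int(c[0])-100:int(c[0])+100][...,::-1],(400,360))
cv2.imwrite('pics/t5.png',np.hstack([c(p,v),c(p2,u)]))
print(to(q,[.40,.21,.3]),to(q,[.40,.21,.085]))
E
```

```text
tilt 1.0 downhill_world -67  downhill_in_tool -64 p [ 0.451 -0.004  0.317] q [-0.15 -0.12  1.36  0.02  1.91 -2.57]
toolx az -131.09411669898785
[-12.8  17.9   2. ] [-12.6  17.6  23.5]
```

View pics/t5.png

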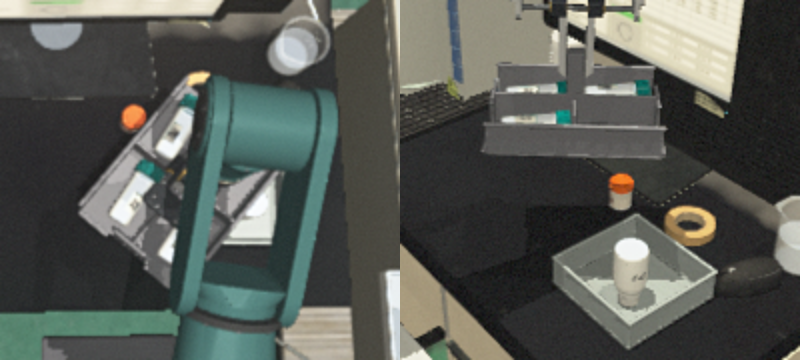

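Emit:
servo_tool(series="1 -0.3 0.4 0 0.04; 1 -1 1.3 0.1 0.1; 1 -2 2.8 0.3 0.17; 1 -3.1 4.4 0.5 0.24; 1 -4.3 6.1 0.7 0.31; 1 -5.5 7.8 0.9 0.38; 1 -6.7 9.5 1.1 0.45; 1 -7.9 11.2 1.3 0.52; 1 -9.1 12.9 1.5 0.59; 1 -10.2 14.4 1.7 0.66; 1 -11 15.5 1.8 0.73; 1 -11.5 16.2 1.9 0.79; 1 -11.7 16.5 2 0.84; 1 -11.7 16.5 2 0.86; 1 -11.7 16.5 2 0.86")

```text
time: 27.1
tool_pos: [0.4042, 0.1919, 0.3]
ee_rot: [3.127, -0.007, 3.134]
wrist_force: [1.0, 0.6, -5.3]
width: 0.0235
```

```bash
python3 - <<'E'
from plan import *
q=now();info(q);R=fk(q,K)[1];print('toolx az',np.degrees(np.arctan2(R[1,0],R[0,0])))
print(to(q,[.425,.20,.087]),corners(q))
E
```

```text
tilt 0.9 downhill_world -66  downhill_in_tool -115 p [0.404 0.192 0.3  ] q [ 0.3  -0.14  1.41  0.02  1.88 -1.25]
toolx az 179.5677379308495
[-2.2  0.5 21.3] {'pp': array([0.493, 0.074, 0.217]), 'pm': array([0.313, 0.076, 0.218]), 'mp': array([0.495, 0.31 , 0.22 ]), 'mm': array([0.315, 0.312, 0.221])}
```

Emit:
servo_tool(series="1 -0.2 0 0.8 0; 1 -0.6 0.1 2.4 0; 1 -1 0.2 4.6 0; 1 -1.4 0.3 7 0; 1 -1.8 0.4 9.4 0; 1 -2.2 0.5 11.8 0; 1 -2.2 0.5 14.2 0; 1 -2.2 0.5 16.4 0; 1 -2.2 0.5 18.2 0; 1 -2.2 0.5 19.6 0; 1 -2.2 0.5 20.5 0; 1 -2.2 0.5 21 0; 1 -2.2 0.5 21.3 0; 1 -2.2 0.5 21.5 0; 1 -2.2 0.5 21.5 0")

```text
time: 28.35
tool_pos: [0.4249, 0.201, 0.0857]
ee_rot: [3.126, -0.005, 3.136]
wrist_force: [-0.6, 0.7, -5.1]
width: 0.0236
```

Emit:
servo_tool(series="1 0 0 0.1 0; 1 0 0 0.2 0; 1 0 0 0.2 0; 1 0 0 0.2 0")

```text
time: 28.68
tool_pos: [0.4252, 0.2014, 0.0847]
ee_rot: [3.126, -0.004, 3.136]
wrist_force: [-2.1, 2.3, 0.6]
width: 0.0238
```

Emit:
servo_tool(series="0.4 0 0 0 0; 0 0 0 0 0; -0.5 0 0 0 0; -1 0 0 0 0; -1 0 0 0 0; -1 0 0 0 0; -1 0 0 0 0; -1 0 0 0 0; -1 0 0 0 0; -1 0 0 0 0; -1 0 0 -0.5 0; -1 0 0 -2 0; -1 0 0 -4 0; -1 0 0 -7 0; -1 0 0 -10 0; -1 0 0 -14 0; -1 0 0 -18 0; -1 0 0 -22 0; -1 0 0 -24 0")

```text
time: 30.27
tool_pos: [0.4268, 0.1976, 0.3295]
ee_rot: [3.124, 0.002, 3.136]
wrist_force: [1.1, -0.3, 0.7]
width: 0.0944
```

Emit:
servo_tool(series="-1 0 3 0 0; -1 0 6 0 0; -1 0 10 0 0; -1 0 14 0 0; -1 0 18 0 0; -1 0 22 0 0; -1 0 25 0 0; -1 0 25 0 0; -1 0 25 0 0; -1 0 25 0 0")

```text
time: 31.1
tool_pos: [0.4274, 0.4468, 0.3271]
ee_rot: [3.127, -0.006, 3.136]
wrist_force: [-0.4, -1.0, -0.3]
width: 0.0941
```

```bash
python3 - <<'E'
from plan import *
from h import *
print(robot.get_obs()['tool_pos'],robot.get_obs()['wrist_force'])
p2,_=snapshot('scene');p,d=snapshot('top')
cv2.imwrite('pics/t6.png',np.hstack([cv2.resize(im[y:y+180,x:x+200][...,::-1],(400,360)) for im,x,y in((p,265,120),(p2,225,150))]))
Wc=cloud('top',d)
v=lambda a:proj('top',a)[0].round().astype(int)
m=(Wc[...,2]>.04)&(Wc[...,2]<.065)&(abs(Wc[...,0]-.425)<.13)&(abs(Wc[...,1]-.2)<.15);P=Wc[m];print('rim',len(P),cv2.minAreaRect(P[:,:2].astype(np.float32)))
A=np.c_[P,np.ones(len(P))];print(np.linalg.lstsq(np.c_[P[:,:2],np.ones(len(P))],P[:,2],rcond=None)[0])
m=(Wc[...,2]>.105)&(Wc[...,2]<.14)&(abs(Wc[...,0]-.425)<.05)&(abs(Wc[...,1]-.2)<.05);print('post',np.nanmean(Wc[m],0))
m=(Wc[...,2]>.06)&(Wc[...,2]<.13)&(abs(Wc[...,0]-.454)<.07)&(abs(Wc[...,1]+.137)<.07);print('bottle top',np.nanmean(Wc[m],0),np.nanmax(Wc[m][:,2]))
E
```

```text
[0.42743668 0.44680355 0.32711392] [-0.41907604 -1.01838236 -0.25966103]
rim 924 ((0.41682666540145874, 0.20007804036140442), (0.24154897034168243, 0.18348027765750885), 89.22711181640625)
[-0.02010227 -0.00350252  0.05740016]
post [0.41675844 0.1995476  0.11830368]
bottle top [ 0.42948861 -0.14786079  0.09787866] 0.11229203165416647
```

View pics/t6.png

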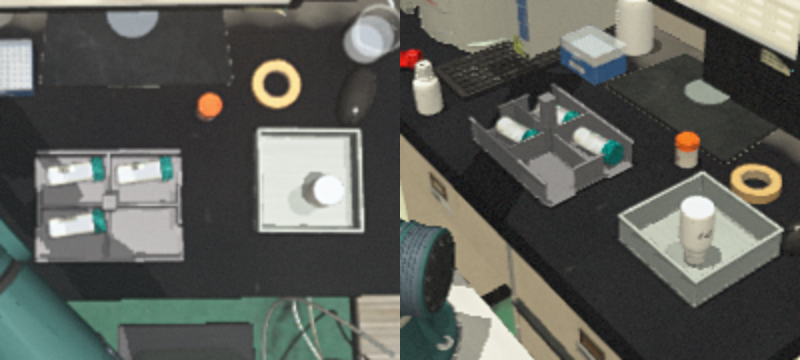

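```bash
python3 -c "
from bench import robot
print(robot.close_job())"
```

```text
the job is handed in; nothing more can be done
None
```

The bottle is in the steel tray and the organiser is back on the worktop, level, with all three tubes in it. I handed the job in at about 31 s of the 72 s allowed; it reported no verdict.

**How the tilt was done:** the interface only allows shifts and a turn about the tool's own axis, so the arm cannot be told to tilt. I made it tilt by pushing that turn against the last joint's limit.
1. High up, I tilted the organiser about 34° with the bottle's side down. All items rolled to that side and stayed in.
2. I carried it low over the tray and turned it about the tilted tool axis until the bottle's end pointed down. Only the bottle slid out.
3. I undid the tilt to about 1°, set the organiser down near its first place and let go.

**Last checks, from the cameras and the force reading:**
- **Bottle:** it stands upside down on its cap in the tray rather than lying, about 25 mm and 11 mm off the tray's centre. Its middle should be about 50 mm up, from its standing height. It was in the same place and pose in the last two pictures, about 5 s apart.
- **Tubes:** all three are inside the organiser.
- **Organiser:** its post top reads 118 mm high, the same as at the start. The rim slope measured about 1°, and the arm carried no weight before release.
- **Other things on the bench:** those in view in the last pictures look unmoved; I did not measure their positions.
- **Robot:** clear of everything, gripper open.

No check disagreed. I did not measure the bottle's sliding speed or contact forces on the tubes and bottle.

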